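Put the measured parts away in the sprung-flap keeping box

TASK

The parts have been measured: swing the keeping box's flap up until it stays open, then put every flanged bushing and the milled part from the vise (slide its jaw open to free it) into the box, lowering each one in rather than dropping it from above the rim. When all are in, ease the flap down against its spring until it is fully shut, never letting it slam, and leave the wooden case, the reference ball and the ring gauge where they are.

Things in the scene. Friction and masses are not known exactly. Their poses are not given: they have to be found in the camera images.
- box: Grey sheet-metal keeping box fixed to the granite: 150 x 270 mm outside (its x by its y), 5 mm walls and floor, rim 60 mm high. Origin: centre of its underside; z up. The flap is hinged on its +x rim; -x is the side with the flap's bar handle. A small toggle spring sits on the outside of its +y wall near the hinge.
- flap (a joint): Opening angle of the box's aluminium flap, rad: 0 shut (flat on the rim), 1.85 against its open stop, past upright. An over-centre spring (with the flap's weight) pulls it hard shut below about 1.4 rad, about 2 N felt at the bar near shut, so that it slams if let go; above about 1.6 rad the spring holds it open by itself. There is no catch.
- flap_bar (a point): Middle of the flap's round bar handle: 10 mm thick, 100 mm long, parallel to the hinge (the box's y), held by an arm at each end with 35 mm clear between it and the flap's edge. It is 190 mm from the hinge line, at the same height as it when shut (64 mm above the granite), and circles up and over the hinge as the flap opens.
- flap_hinge (a point): Middle of the flap's hinge line, 75 mm to the box's +x, 62 mm above the granite; the hinge runs along the box's y.
- vise: Fixed steel inspection vise on a 12 mm fixture plate (250 x 150 mm). Origin: on the granite, under the centre of the part's seat, which is 32 mm higher. The fixed jaw is on its +x side, the sliding jaw on its -x side; both are 42 mm wide along y and reach 57 mm above the granite.
- jaw (a joint): Travel of the sliding jaw, m: 0 clamping the part, 0.04 fully open. It slides along the vise's -x against about 4 N of friction and stays where it is left. Its toe overlaps the part's foot by 8 mm from above, so the part cannot come up until the jaw has been opened by more than 10 mm.
- jaw_post (a point): Middle of the upright round black post on the sliding jaw, by which it is pulled: 16 mm thick, 36 mm tall; this point is 75 mm above the granite and 54 mm to the vise's -x of the part's centre while the jaw is shut.
- block_c (a point): Centre, half-way up, of the milled aluminium part clamped in the vise: 46 mm tall, 50 mm long along its y; foot 44 mm wide (along x) and 14 mm high, upper part 24 mm wide. Its x lies along the vise's x at the start. About 0.2 kg. Its 50 mm length stands 4 mm past the jaws at each end.
- bush1_c (a point): Centre, half-way up, of a turned steel flanged bushing standing on the granite: 50 mm tall, body 26 mm across, with a flange 40 mm across and 8 mm high at its foot. About 0.15 kg. Two to four of these identical bushings are there; None if absent.
- bush2_c (a point): Centre, half-way up, of a turned steel flanged bushing standing on the granite: 50 mm tall, body 26 mm across, with a flange 40 mm across and 8 mm high at its foot. About 0.15 kg. Two to four of these identical bushings are there; None if absent.
- bush3_c (a point): Centre, half-way up, of a turned steel flanged bushing standing on the granite: 50 mm tall, body 26 mm across, with a flange 40 mm across and 8 mm high at its foot. About 0.15 kg. Two to four of these identical bushings are there; None if absent.
- bush4_c (a point): Centre, half-way up, of a turned steel flanged bushing standing on the granite: 50 mm tall, body 26 mm across, with a flange 40 mm across and 8 mm high at its foot. About 0.15 kg. Two to four of these identical bushings are there; None if absent.
- case: Bystander: closed wooden stylus case, 80 x 170 x 57 mm. Origin: centre of its underside.
- refball: Bystander: white reference ball of 25 mm on a post and a 60 mm round foot, 79 mm tall. Origin: centre of its underside.
- ringgauge: Bystander: plain steel ring gauge lying flat, 70 mm outside, 40 mm inside, 16 mm high. Origin: centre of its underside.
Not all that is in view belongs to the job. What is shaped like the part that bears bush4_c but green or red is not meant.

How it is judged:
On the way, in this order (a step that is already met when the one before it is completed fails the run):
1. the flap stands open by itself (value of joint flap above 1.5 rad and contact force between the fingers and box below 0.1 N), for 0.3 s.
2. every bushing and the milled part are inside the box, the flap still open (x of bush1_c in the frame of box between -0.07 and 0.07 m and y of bush1_c in the frame of box between -0.13 and 0.13 m and z of bush1_c in the frame of box between 0 and 0.045 m and x of bush2_c in the frame of box between -0.07 and 0.07 m and y of bush2_c in the frame of box between -0.13 and 0.13 m and z of bush2_c in the frame of box between 0 and 0.045 m and x of bush3_c in the frame of box between -0.07 and 0.07 m and y of bush3_c in the frame of box between -0.13 and 0.13 m and z of bush3_c in the frame of box between 0 and 0.045 m and x of bush4_c in the frame of box between -0.07 and 0.07 m and y of bush4_c in the frame of box between -0.13 and 0.13 m and z of bush4_c in the frame of box between 0 and 0.045 m and x of block_c in the frame of box between -0.07 and 0.07 m and y of block_c in the frame of box between -0.13 and 0.13 m and z of block_c in the frame of box between 0 and 0.045 m and value of joint flap above 1.2 rad), for 0.3 s.
3. the flap is shut (value of joint flap below 0.06 rad), for 0.2 s.
At the end, for the whole second after the job is handed in: Every bushing that is present and the milled part lie at rest inside the box (centres within its inner walls and below 45 mm), and the flap is shut to within 0.06 rad (x of bush1_c in the frame of box between -0.07 and 0.07 m and y of bush1_c in the frame of box between -0.13 and 0.13 m and z of bush1_c in the frame of box between 0 and 0.045 m and x of bush2_c in the frame of box between -0.07 and 0.07 m and y of bush2_c in the frame of box between -0.13 and 0.13 m and z of bush2_c in the frame of box between 0 and 0.045 m and x of bush3_c in the frame of box between -0.07 and 0.07 m and y of bush3_c in the frame of box between -0.13 and 0.13 m and z of bush3_c in the frame of box between 0 and 0.045 m and x of bush4_c in the frame of box between -0.07 and 0.07 m and y of bush4_c in the frame of box between -0.13 and 0.13 m and z of bush4_c in the frame of box between 0 and 0.045 m and x of block_c in the frame of box between -0.07 and 0.07 m and y of block_c in the frame of box between -0.13 and 0.13 m and z of block_c in the frame of box between 0 and 0.045 m and value of joint flap below 0.06 rad and linear speed of each of bush1, bush2, bush3, bush4, block below 0.02 m/s); the robot touches nothing.
It fails at once if the flap slams: it turns shut faster than 4.5 rad/s (let go from more than about 1 cm open) (velocity of joint flap below -4.5 rad/s).
It fails at once if a part is dropped into the box: moves faster than 0.95 m/s inside it (a fall of more than 45 mm) (((x of bush1_c in the frame of box between -0.07 and 0.07 m and y of bush1_c in the frame of box between -0.13 and 0.13 m and z of bush1_c in the frame of box between 0 and 0.045 m) and linear speed of bush1 above 0.95 m/s) or ((x of bush2_c in the frame of box between -0.07 and 0.07 m and y of bush2_c in the frame of box between -0.13 and 0.13 m and z of bush2_c in the frame of box between 0 and 0.045 m) and linear speed of bush2 above 0.95 m/s) or ((x of bush3_c in the frame of box between -0.07 and 0.07 m and y of bush3_c in the frame of box between -0.13 and 0.13 m and z of bush3_c in the frame of box between 0 and 0.045 m) and linear speed of bush3 above 0.95 m/s) or ((x of bush4_c in the frame of box between -0.07 and 0.07 m and y of bush4_c in the frame of box between -0.13 and 0.13 m and z of bush4_c in the frame of box between 0 and 0.045 m) and linear speed of bush4 above 0.95 m/s) or ((x of block_c in the frame of box between -0.07 and 0.07 m and y of block_c in the frame of box between -0.13 and 0.13 m and z of block_c in the frame of box between 0 and 0.045 m) and linear speed of block above 0.95 m/s)).
It fails at once if a bystander is moved by more than 25 mm (distance of any of case, refball, ringgauge from where it was at the start of the episode above 0.025 m).
Of bush1, bush2, bush3, bush4 only 2 to 4 are there at a start; the rules pass over those that are not, and their reading is None.
At some moment in a run one of bush1, bush2, bush3, bush4 may be knocked a few centimetres aside while the robot is not near it.
It also fails if it takes over 210 s, if anything falls off the work surface, if the arm or the gripper's body presses on something with over 40 N, if the wrist force passes 120 N, or if a joint passes its speed limit or range.

ROBOT

A 7-joint arm with a two-finger parallel gripper is mounted at the origin on the work surface. World frame = base frame: x ahead of the robot, y to its left, z up, the work surface at z = 0. Lengths are in m, angles in rad, forces in N, time in s.
With the tool pointing down it reaches from about 0.4 to 0.85 m from the base axis. Payload 10.4 kg.
Tool frame: the origin (TCP) lies where the fingers leave the gripper's body, on its centre line; the fingertips stand 73 mm ahead of it and the grasp point (between the pads) lies 54 mm ahead of it; z points along the fingers, y is the direction in which the jaws open and shut (so a half turn about z gives the same grasp; the last joint's range is limited). The gripper opens to 85 mm and grips with 20 to 120 N. Pads are 22 mm wide; open, the fingers measure 114 mm over their backs; the gripper's body (76 mm by 85 mm) begins 54 mm behind the grasp point. The pads swing forward as they close: fully open they stand 13 mm farther back than shut.
Start: joints at [1.098, 0.332, -0.065, 1.46, 0.022, 1.35, -0.088], TCP at [0.272, -0.563, 0.304] pointing down, gripper open.
Joint ranges: [-2.6, 2.6], [-0.5, 2.12], [-1.47, 1.34], [0.16, 2.42], [-1.27, 4.41], [0.06, 2.06], [-2.6, 2.6]. Speed limits (rad/s): [2.22, 2.22, 2.79, 2.79, 3.14, 3.14, 3.14].

INTERFACE

Orientations are given as a unit quaternion [x, y, z, w].
In Python, from workcell import get_obs, camera, camera_model, hand_in gives the robot as it stands.
- The arm moves only by the shell command python3 -m crank 'ROWS' [FORCE]. ROWS is text: rows parted by semicolons, each of 7 numbers parted by spaces: the shift along the tool's x, y, z in units of 40 mm (1.0 is 40 mm), then the turn, a rotation vector about the tool's x, y, z in units of 8 degrees (1.0 is 8 degrees), then the finger opening in mm, from 0 to 85.4. In form: x y z ax ay az jaw; .... A call has exactly 10 rows; each row shifts and turns the pose as measured when the row begins, along the tool's axes as they then stand; what a row does not reach is not made up. A row lasts 1/10 s, in which the tool goes at most 50 mm and 8.59 degrees, less where a joint would pass 70% of its speed; a pose out of reach is approached as far as the arm can. A call is refused whole if a number of a shift passes 1 or a number of a turn 1, either way. A call with a gripper value outside its range is refused whole. The fingers move at their own pace and stop on an object; FORCE is the grip in N (left out, the last holds). Time passes only in rows, so rows that do not move let the fingers close, or fill a call up. It gives the time, the measured TCP pose, the force and the opening at its end, in the units of the state.
- get_obs(): the state, without advancing time (a new reading comes with each control period).
- camera(name): name is "scene" or "top"; returns (picture, depth): 480x640x3 uint8, red, green, blue; 480x640 float32, m along the optical axis (not along the pixel's ray), 0 where there is no reading.
- camera_model(name): a dict with "fx", "fy", "cx", "cy" (pixels), "position" and "rotation" of the camera in the world. Camera axes: x right, y up, looking along -z (the intrinsics and any distortion apply to the point x, -y, -z); pixel columns grow to the right and rows downward; lengths in m; the calibration is good to about 2 mm. A picture is of the moment at which its call begins. camera_model takes no time and is no camera call.
- hand_in(): hands the job in, once; it reports no verdict.
The state is a dict: "clock": time; "joint_pos": joint angles; "joint_velocities": joint speeds; "tau": joint torques, N m; "position": TCP position; "ee_rot": TCP orientation; "ft_force": force on the tool from outside, world axes, zero at the start; "torque": the same for the moment, N m; "grip_width": opening from 0.0 (shut) to 1.0 (fully open).
Only numpy, scipy, OpenCV 4.12 (cv2) and the standard library are available. Lean on these libraries where they do the work, as an engineer would, in place of code of your own. Each camera call takes 0.05 s, during which the arm holds its last target.

## Working session

There is one attempt and no reset: what is moved stays moved. The work goes in short steps, Python scripts to look and compute and a shell command to move; the robot and the scene stay as the last step left them, time stands still between calls to the robot, and variables do not carry over. Pictures are saved under pics/ and viewed, and the job is handed in when it is done.

```bash
ls; mkdir -p pics; python3 - <<'E'
from workcell import *
import cv2,json,numpy as np
print(get_obs())
for n in("scene","top"):
    p,d=camera(n); cv2.imwrite(f"pics/{n}0.png",p[:,:,::-1]); np.save(f"{n}0.npy",d); print(camera_model(n),d.min(),d.max())
E
```

```text
pics
{'clock': 0.0, 'joint_pos': array([ 1.09835601,  0.33287759, -0.06469161,  1.46093479,  0.02159239,
        1.34988066, -0.08850506]), 'joint_velocities': array([-0.00064209,  0.00029653, -0.00053818,  0.00070855,  0.00034294,
       -0.00108845, -0.00153856]), 'tau': array([-2.04618715e-03, -6.25451803e+01,  4.78412106e-02, -3.91614962e+01,
        1.60972093e-02,  9.72226117e-03,  4.93899859e-05]), 'position': array([ 0.27164588, -0.56258572,  0.30311537]), 'ee_rot': array([ 9.74810987e-01,  2.23031491e-01, -1.85576692e-04, -6.77695807e-04]), 'ft_force': array([-0.02141524, -1.09606815, -0.48624074]), 'torque': array([0.01146184, 0.01369431, 0.01499453]), 'grip_width': 1.0023385085425152}
{'fx': 433.04142430915624, 'fy': 433.04142430915624, 'cx': 324.25387476695704, 'cy': 243.98255433061303, 'position': array([0.8998372 , 0.24200393, 0.72314065]), 'rotation': array([0.1202922 , 0.27211331, 0.86401472, 0.406156  ])} 0.0 2.853106
{'fx': 451.2381576530368, 'fy': 451.2381576530368, 'cx': 317.31298520514486, 'cy': 239.6941860827136, 'position': array([ 0.49948058, -0.05099175,  0.935663  ]), 'rotation': array([ 0.01471401, -0.02810585, -0.69882895,  0.71458496])} 0.0 1.780598
```

View pics/scene0.png

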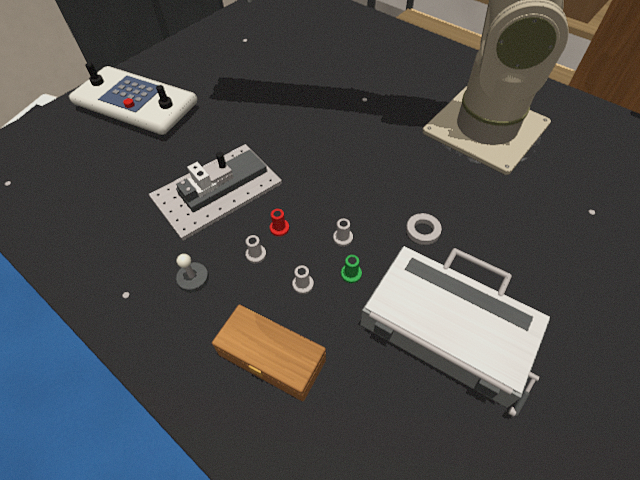

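View pics/top0.png

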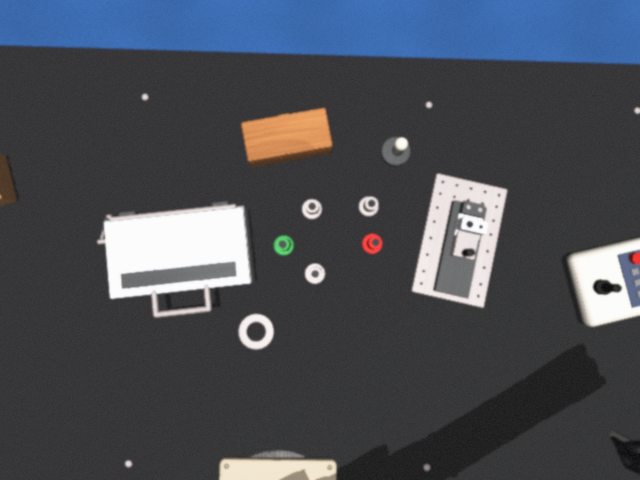

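The scene picture shows three grey bushings at (254,248), (343,231) and (302,278). The red one at (279,222) and the green one at (351,267) have the same shape and are not meant. The box is at lower right with its bar handle at (478,270), the vise at (215,185), and the ring gauge at (424,229). In the top view image-up is +x and left is +y. Next I'll measure.

```bash
cat > h.py <<'E'
from workcell import *
import cv2,numpy as np
from scipy.spatial.transform import Rotation as R
def ray(n,u,v):
    m=camera_model(n); d=np.array([(u-m['cx'])/m['fx'],-(v-m['cy'])/m['fy'],-1.]); return m['position'],R.from_quat(m['rotation']).apply(d)
def onz(n,u,v,z):
    p,d=ray(n,u,v); return p+d*(z-p[2])/d[2]
def dep(n,u,v,d): 
    p,r=ray(n,u,v); return p+r*d
def cloud(n,d):
    m=camera_model(n); v,u=np.mgrid[0:480,0:640]
    r=np.stack([(u-m['cx'])/m['fx'],-(v-m['cy'])/m['fy'],-np.ones_like(u)],-1)
    W=m['position']+R.from_quat(m['rotation']).apply((r*d[...,None]).reshape(-1,3)).reshape(480,640,3); W[d==0]=np.nan; return W
def proj(n,P):
    m=camera_model(n); c=R.from_quat(m['rotation']).inv().apply(np.asarray(P)-m['position']); return m['cx']+m['fx']*c[...,0]/-c[...,2], m['cy']-m['fy']*c[...,1]/-c[...,2]
def snap(n,f):
    p,d=camera(n); cv2.imwrite(f"pics/{f}.png",p[:,:,::-1]); np.save(f"{f}.npy",d); return p,d
E
python3 - <<'E'
from h import *
np.set_printoptions(precision=4,suppress=True)
for n in("scene","top"):
    W=cloud(n,np.load(n+"0.npy"))
    print(n,'granite z',np.nanmedian(W[300:330,560:600,2]) if n=="scene" else np.nanmedian(W[380:400,100:200,2]))
    im=cv2.imread(f"pics/{n}0.png")
    hsv=cv2.cvtColor(im,cv2.COLOR_BGR2HSV)
    z=np.nan_to_num(W[...,2])
    mask=((z>0.006)&(z<0.25)&(W[...,0]>0.2)&(W[...,0]<.95)&(np.abs(W[...,1])<.7)).astype(np.uint8)
    k,l,s,c=cv2.connectedComponentsWithStats(mask)
    for i in range(1,k):
        if s[i,4]>60:
            q=W[l==i]; hi=np.percentile(q[:,2],95); t=q[q[:,2]>hi-.008]
            print(s[i],'med',np.median(q,0),'zhi',hi,'top',(t.min(0)+t.max(0))/2, 'ext',np.ptp(t,axis=0), 'hsv',np.median(hsv[l==i],0))
E
```

```text
scene granite z 0.0001716166943854791
[ 120   84   78   50 2326] med [ 0.4939 -0.63    0.045 ] zhi 0.06619753510836288 top [ 0.5    -0.6588  0.0795] ext [0.0849 0.0816 0.0426] hsv [ 23.  23. 203.]
[ 149  144  133   94 6093] med [ 0.5846 -0.3438  0.0146] zhi 0.074139064238128 top [ 0.5652 -0.3704  0.0809] ext [0.0767 0.0547 0.0292] hsv [ 14.  19. 185.]
[270 209  19  26 361] med [ 0.5566 -0.1766  0.0288] zhi 0.05143172311926014 top [ 0.5516 -0.1829  0.0489] ext [0.0259 0.0258 0.0109] hsv [  1. 209. 135.]
[407 213  35  30 645] med [0.3716 0.052  0.0159] zhi 0.018032216161027147 top [0.3691 0.0506 0.0152] ext [0.0699 0.0688 0.0101] hsv [ 13.  21. 196.]
[334 218  19  27 372] med [ 0.4941 -0.0608  0.0299] zhi 0.051619542120359935 top [ 0.4878 -0.066   0.0483] ext [0.0246 0.0252 0.009 ] hsv [ 13.   22.  124.5]
[246 235  20  27 395] med [ 0.6335 -0.1675  0.03  ] zhi 0.0518857385249853 top [ 0.6289 -0.1742  0.0491] ext [0.025  0.0247 0.0101] hsv [ 13.  22. 131.]
[  361   246   189   170 17039] med [0.5419 0.2159 0.0662] zhi 0.06846544872029428 top [0.5125 0.2064 0.0663] ext [0.2224 0.2925 0.0
[... 1832 characters left out ...]
990004710834 top [ 0.5515 -0.1812  0.0504] ext [0.0238 0.0241 0.0088] hsv [  1. 184. 226.]
[274 236  20  19 251] med [0.5432 0.0001 0.0471] zhi 0.05155819155418967 top [0.5435 0.002  0.0488] ext [0.0238 0.0238 0.0085] hsv [ 65. 138. 179.]
[ 567  241   73   85 4562] med [ 0.4847 -0.6376  0.0436] zhi 0.05907766426288241 top [ 0.5011 -0.657   0.0752] ext [0.0842 0.0859 0.0481] hsv [ 30.   5. 249.]
[306 264  19  19 243] med [ 0.4878 -0.0639  0.0468] zhi 0.05133298170718935 top [ 0.4879 -0.0641  0.0495] ext [0.0237 0.0236 0.0073] hsv [  4.   9. 233.]
[239 314  35  35 667] med [0.3683 0.0509 0.015 ] zhi 0.017668921863358708 top [0.3685 0.0519 0.015 ] ext [0.0682 0.069  0.0102] hsv [  4.   8. 243.]
```

```bash
python3 - <<'E'
from h import *
np.set_printoptions(precision=4,suppress=True)
for n in("scene","top"):
    W=cloud(n,np.load(n+"0.npy")); im=cv2.imread(f"pics/{n}0.png")
    sel=(W[...,2]>.055)&(W[...,2]<.075)&(W[...,1]>.03)&(W[...,1]<.4)&(W[...,0]<.68)&(W[...,0]>.3)
    k,l,s,c=cv2.connectedComponentsWithStats(sel.astype(np.uint8))
    # opened mask: flap panel only
    m2=cv2.morphologyEx(sel.astype(np.uint8),cv2.MORPH_OPEN,np.ones((15,15)))
    q=W[m2>0][:,:2].astype(np.float32)
    r=cv2.minAreaRect(q); print(n,'panel',r, cv2.boxPoints(r),'z',np.median(W[m2>0][:,2]))
    # bar: points off the panel on -x side
    b=sel&(m2==0)
    cc=np.array(r[0]); P=W[b]; 
    # box axes
    bp=cv2.boxPoints(r); e=[bp[1]-bp[0],bp[2]-bp[1]]; L=max(e,key=np.linalg.norm); y=L/np.linalg.norm(L); y=y*np.sign(y[1]); x=np.array([y[1],-y[0]])
    loc=np.c_[(P[:,:2]-cc)@x,(P[:,:2]-cc)@y,P[:,2]]
    h=loc[(loc[:,0]<-.09)&(abs(loc[:,1])<.08)]
    far=h[h[:,0]<h[:,0].min()+.012]
    print('yaw',np.degrees(np.arctan2(x[1],x[0])),'bar loc range',h.min(0),h.max(0),'far y',far[:,1].min(),far[:,1].max(), 'z',np.percentile(far[:,2],90))
    bar=cc+x*np.median(far[:,0])+y*(far[:,1].min()+far[:,1].max())/2; print('bar',bar, 'from bar: box centre',bar+x*.115,'hinge',bar+x*.19)
    # vise post / block
    V=(W[...,1]<-.25)&(W[...,1]>-.5)&(W[...,0]>.4)&(W[...,0]<.75)
    pl=V&(W[...,2]>.006)&(W[...,2]<.06); 
    r=cv2.minAreaRect(W[pl&(abs(W[...,2]-.012)<.004)][:,:2].astype(np.float32)); print('plate',r,cv2.boxPoints(r))
    t=V&(W[...,2]>.070); 
    k,l,s,c=cv2.connectedComponentsWithStats(t.astype(np.uint8))
    for i in range(1,k):
        if s[i,4]>15:
            q=W[l==i]; print('comp',s[i],q.min(0),q.max(0),np.median(q,0),cv2.minAreaRect(q[:,:2].astype(np.float32)))
for n,(x0,y0,w,h) in dict(scene=(140,135,150,110),top=(400,165,120,150)).items():
    im=cv2.imread(f"pics/{n}0.png")[y0:y0+h,x0:x0+w]; cv2.imwrite(f"pics/vise_{n}.png",cv2.resize(im,None,fx=4,fy=4,interpolation=cv2.INTER_CUBIC))
E
```

```text
scene panel ((0.5277516841888428, 0.20135898888111115), (0.1588258296251297, 0.2699379026889801), 7.628550052642822) [[0.4311 0.3246]
 [0.467  0.057 ]
 [0.6244 0.0781]
 [0.5885 0.3457]] z 0.0664336907996913
yaw 7.6285467 bar loc range [-0.1233 -0.0547  0.0604] [-0.0901  0.0551  0.0722] far y -0.05446446833908929 0.0547097884130576 z 0.06998064723126962
bar [0.4127 0.1861] from bar: box centre [0.5267 0.2013] hinge [0.6011 0.2113]
plate ((0.5871922969818115, -0.33304083347320557), (0.225088968873024, 0.2869814932346344), 78.11729431152344) [[ 0.4236 -0.4136]
 [ 0.7044 -0.4727]
 [ 0.7508 -0.2525]
 [ 0.47   -0.1934]]
comp [216 151  10  13  93] [ 0.5268 -0.3651  0.0704] [ 0.543  -0.3492  0.0955] [ 0.5366 -0.3537  0.0875] ((0.5347858667373657, -0.3573678433895111), (0.015284297987818718, 0.015185721218585968), 67.55829620361328)
comp [188 161  22  21 249] [ 0.5709 -0.3977  0.0702] [ 0.6035 -0.343   0.081 ] [ 0.589  -0.3659  0.0782] ((0.5873504877090454, -0.369900643825531), (0.05348142609000206, 0.02450723573565483), 78.92579650878906)
top panel ((0.5281728506088257, 0.20228315889835358),
[... 299 characters left out ...]
92
bar [0.4111 0.1876] from bar: box centre [0.5251 0.2028] hinge [0.5995 0.2126]
plate ((0.5876162648200989, -0.33089879155158997), (0.2220093309879303, 0.28489917516708374), 78.54291534423828) [[ 0.426  -0.4114]
 [ 0.7052 -0.468 ]
 [ 0.7493 -0.2504]
 [ 0.4701 -0.1938]]
comp [460 217  29  17 341] [ 0.5718 -0.3955  0.0705] [ 0.6022 -0.3421  0.0814] [ 0.587  -0.3676  0.0769] ((0.5875070691108704, -0.36860591173171997), (0.051037635654211044, 0.024312149733304977), 78.60000610351562)
comp [464 248  11   9  79] [ 0.5271 -0.3626  0.0707] [ 0.5421 -0.3484  0.0961] [ 0.5343 -0.353   0.0907] ((0.5345983505249023, -0.35550275444984436), (0.01415582187473774, 0.014989297837018967), 89.83396911621094)
```

View pics/vise_scene.png

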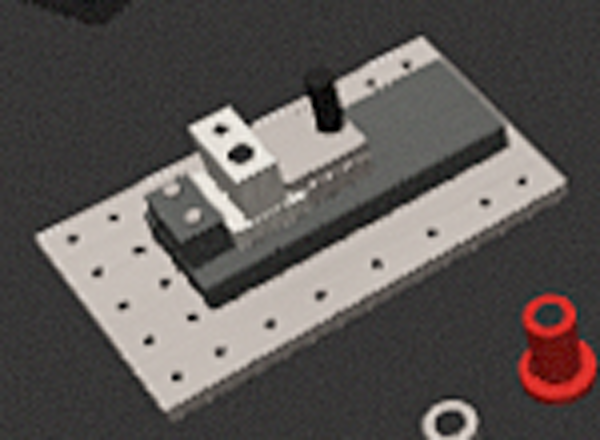

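View pics/vise_top.png

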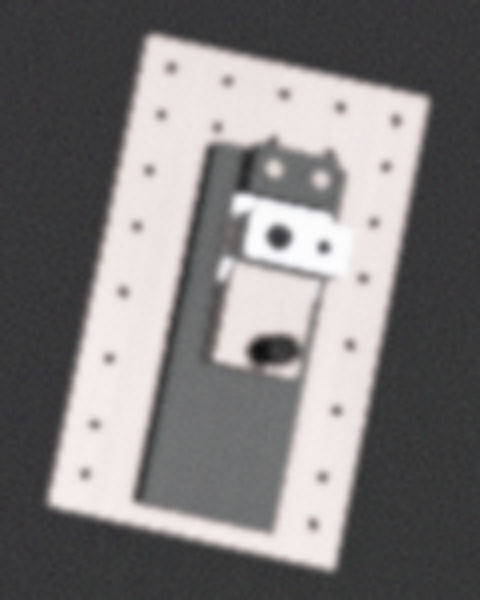

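Measurements:

| Thing | World x, y (m) | Height or yaw |
|---|---|---|
| Bushing A | 0.629, -0.173 | z top 0.050 |
| Bushing B | 0.620, -0.056 | z top 0.050 |
| Bushing C | 0.488, -0.065 | z top 0.050 |
| Box centre | 0.526, 0.202 | yaw 7.6° |
| Flap bar | 0.412, 0.187 | z 0.064 |
| Block | 0.5874, -0.369 | vise yaw about -11.5° |
| Jaw post | 0.5346, -0.3565 | 54 mm from the block, as specified |

The two views agree to about 2 mm. First I'll turn the jaw axis to the box's x.

```bash
cat > to.py <<'E'
import sys
from h import *
np.set_printoptions(precision=3,suppress=True)
# usage: to.py x y z(grasp point) yaw_of_tool_y_deg
def tell(x,y,z,yaw):
    o=get_obs(); Rm=R.from_quat(o['ee_rot']); T=Rm.as_matrix()
    gp=np.array(o['position'])+T[:,2]*.054
    d=np.array([x,y,z])-gp
    yv=np.array([np.cos(np.radians(yaw)),np.sin(np.radians(yaw)),0])
    best=None
    for s in(1,-1):
        Y=s*yv; Z=np.array([0,0,-1.]); X=np.cross(Y,Z); rv=(Rm.inv()*R.from_matrix(np.c_[X,Y,Z])).as_rotvec()
        if best is None or np.linalg.norm(rv)<np.linalg.norm(best): best=rv
    print('t',round(o['clock'],2),'gp',gp,'shift units',T.T@d/.04,'turn units',np.degrees(best)/8,'F',o['ft_force'],'w',round(o['grip_width']*85.4,1),'J',o['joint_pos'])
tell(*map(float,sys.argv[1:5]))
E
python3 to.py 0.412 0.187 0.2 7.6
python3 -m crank '0 0 0 0 0 -1 85; 0 0 0 0 0 -1 85; 0 0 0 0 0 -1 85; 0 0 0 0 0 -1 85; 0 0 0 0 0 -1 85; 0 0 0 0 0 -1 85; 0 0 0 0 0 -1 85; 0 0 0 0 0 -1 85; 0 0 0 0 0 -1 85; 0 0 0 0 0 0 85' 30
python3 to.py 0.55 -0.15 0.2 7.6
python3 to.py 0.412 0.187 0.2 7.6
```

```text
t 0.1 gp [ 0.272 -0.563  0.249] shift units [ 11.309 -15.347   1.249] turn units [-0.008 -0.005 -8.979] F [ 0.486 -1.056 -0.756] w 85.6 J [ 1.098  0.333 -0.065  1.461  0.022  1.35  -0.089]
clock: 1.1
position: [0.2707, -0.561, 0.298]
ee_rot: [0.638, 0.77, 0.002, -0.005]
ft_force: [-0.2, -0.2, 0.3]
grip_width: 0.996
t 1.1 gp [ 0.27  -0.561  0.244] shift units [8.779 8.772 1.162] turn units [-0.026 -0.072  0.384] F [-0.249 -0.151  0.321] w 85.1 J [ 1.235  0.348 -0.242  1.458  0.083  1.356  1.176]
t 1.1 gp [ 0.27  -0.561  0.244] shift units [17.697  6.942  1.259] turn units [-0.026 -0.072  0.384] F [-0.249 -0.151  0.321] w 85.1 J [ 1.235  0.348 -0.242  1.458  0.083  1.356  1.176]
```

```bash

python3 -m crank '0.8 0.8 0.05 0 0 0.1 85; 0.8 0.8 0.05 0 0 0.1 85; 0.8 0.8 0.05 0 0 0 85; 0.8 0.8 0.05 0 0 0 85; 0.8 0.8 0 0 0 0 85; 0.8 0.8 0 0 0 0 85; 0.8 0.8 0 0 0 0 85; 0.8 0.8 0 0 0 0 85; 0.8 0.6 0 0 0 0 85; 0.8 0.6 0 0 0 0 85'
python3 to.py 0.412 0.187 0.2 7.6
```

```text
clock: 2.1
position: [0.5316, -0.1948, 0.2885]
ee_rot: [0.673, 0.74, 0.001, -0.007]
ft_force: [0.2, -0.6, -0.7]
grip_width: 0.994
t 2.1 gp [ 0.531 -0.194  0.234] shift units [ 9.76  -2.06   0.982] turn units [-0.056 -0.077 -0.274] F [ 0.233 -0.592 -0.673] w 84.9 J [ 0.705  0.26  -0.509  1.612  0.122  1.313  0.273]
```

```bash

python3 -m crank '1 -0.2 0.08 0 0 -0.1 40; 1 -0.2 0.08 0 0 -0.1 40; 1 -0.2 0.08 0 0 -0.1 40; 1 -0.2 0.08 -0.05 -0.05 0 40; 1 -0.2 0.08 0 0 0 40; 1 -0.2 0.08 0 0 0 40; 1 -0.2 0.08 0 0 0 40; 1 -0.2 0.08 0 0 0 40; 1 -0.2 0.08 0 0 0 40; 0.7 -0.2 0.08 0 0 0 34'
python3 to.py 0.412 0.187 0.1 7.6
```

```text
clock: 3.1
position: [0.4049, 0.1996, 0.2578]
ee_rot: [0.674, 0.739, 0.002, -0.002]
ft_force: [-0.5, 0.2, 0.2]
grip_width: 0.4
t 3.1 gp [0.405 0.2   0.204] shift units [-0.352  0.142  2.594] turn units [ 0.012 -0.039 -0.289] F [-0.531  0.218  0.168] w 34.1 J [ 0.327  0.03  -0.88   1.923  0.02   1.196 -0.468]
```

```bash

python3 -m crank '-0.35 0.14 0 0 0 -0.29 30; 0 0 0.5 0 0 0 30; 0 0 0.5 0 0 0 30; 0 0 0.5 0 0 0 30; 0 0 0.5 0 0 0 30; 0 0 0.5 0 0 0 30; 0 0 0 0 0 0 30; 0 0 0 0 0 0 30; 0 0 0 0 0 0 30; 0 0 0 0 0 0 30'
python3 to.py 0.412 0.187 0.064 7.6
python3 - <<'E'
from h import *
p,d=snap("scene","s1"); cv2.imwrite("pics/s1c.png",cv2.resize(p[180:430,340:580,::-1],None,fx=2.4,fy=2.4))
E
```

```text
clock: 4.1
position: [0.41, 0.1922, 0.1565]
ee_rot: [0.669, 0.743, 0.004, -0.001]
ft_force: [0.8, 0.1, 0.2]
grip_width: 0.348
t 4.1 gp [0.41  0.193 0.103] shift units [-0.151  0.026  0.962] turn units [ 0.032 -0.047 -0.197] F [0.821 0.074 0.238] w 29.7 J [ 0.279  0.188 -0.863  2.034  0.167  0.984 -0.562]
```

View pics/s1c.png

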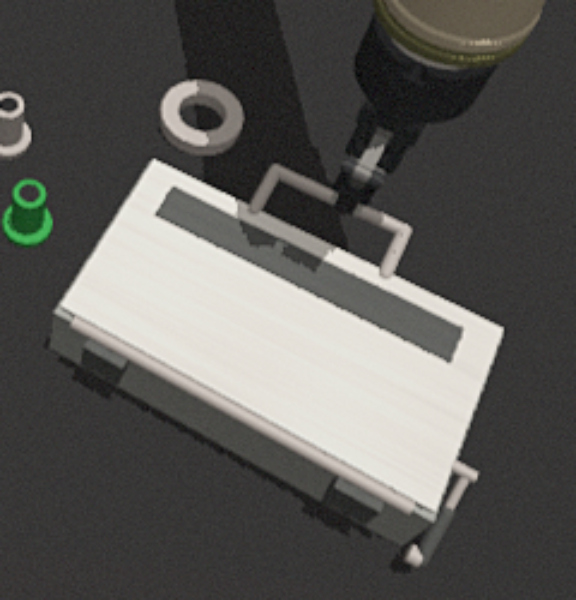

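The crop shows the fingers straddling the bar near its middle, at about crop pixel (350,200). I'll descend and grip it.

```bash

python3 -m crank '-0.15 0.03 0.2 0.03 -0.04 -0.2 30; 0 0 0.3 0 0 0 30; 0 0 0.3 0 0 0 30; 0 0 0.2 0 0 0 30; 0 0 0 0 0 0 5; 0 0 0 0 0 0 5; 0 0 0 0 0 0 5; 0 0 0 0 0 0 5; 0 0 0 0 0 0 5; 0 0 0 0 0 0 5' 30
python3 to.py 0.412 0.187 0.064 7.6
```

```text
clock: 5.15
position: [0.411, 0.1855, 0.1134]
ee_rot: [0.658, 0.753, -0.002, -0.0]
ft_force: [-0.3, -0.6, -0.8]
grip_width: 0.102
t 5.15 gp [0.411 0.185 0.059] shift units [ 0.037  0.035 -0.115] turn units [-0.025  0.013  0.016] F [-0.269 -0.559 -0.798] w 8.8 J [ 0.248  0.27  -0.835  2.067  0.253  0.911 -0.591]
```

```bash

python3 -m crank '0 0.02 -0.43 0 0 0 5; 0 0.06 -0.42 0 0 0 5; 0 0.1 -0.42 0 0 0 5; 0 0.13 -0.41 0 0 0 5; 0 0.17 -0.39 0 0 0 5; 0 0.2 -0.38 0 0 0 5; 0 0.24 -0.36 0 0 0 5; 0 0 0 0 0 0 5; 0 0 0 0 0 0 5; 0 0 0 0 0 0 5' 30
cat > arc.py <<'E'
from h import *
np.set_printoptions(precision=4,suppress=True)
o=get_obs(); T=R.from_quat(o['ee_rot']).as_matrix(); gp=o['position']+T[:,2]*.054
bx=np.array([.9912,.1323]); H=np.array([.6003,.212])
hx=(gp[:2]-H)@bx; hz=gp[2]-.062
by=np.array([-.1323,.9912])
print('t',o['clock'],'gp',gp,'box x rel hinge',hx,'lat',(gp[:2]-H)@by,'z',hz,'r',np.hypot(hx,hz),'theta',np.arctan2(hz,-hx),'F',o['ft_force'],'w',o['grip_width']*85.4,'tz',T[:,2],'ty',T[:,1])
E
python3 arc.py
python3 - <<'E'
from h import *
p,d=snap("scene","s2"); cv2.imwrite("pics/s2c.png",cv2.resize(p[180:430,340:580,::-1],None,fx=2.4,fy=2.4))
E
```

```text
clock: 6.15
position: [0.4477, 0.1902, 0.2271]
ee_rot: [0.658, 0.753, -0.002, -0.001]
ft_force: [0.7, -0.1, -4.1]
grip_width: 0.104
t 6.15 gp [0.4475 0.1901 0.1731] box x rel hinge -0.15437698744572692 lat -0.0014546227584179144 z 0.11109633434051355 r 0.19019634527697238 theta 0.623787965389205 F [ 0.7493 -0.0799 -4.149 ] w 8.897747489429404 tz [-0.0049 -0.0013 -1.    ] ty [ 0.9909  0.1347 -0.005 ]
```

View pics/s2c.png

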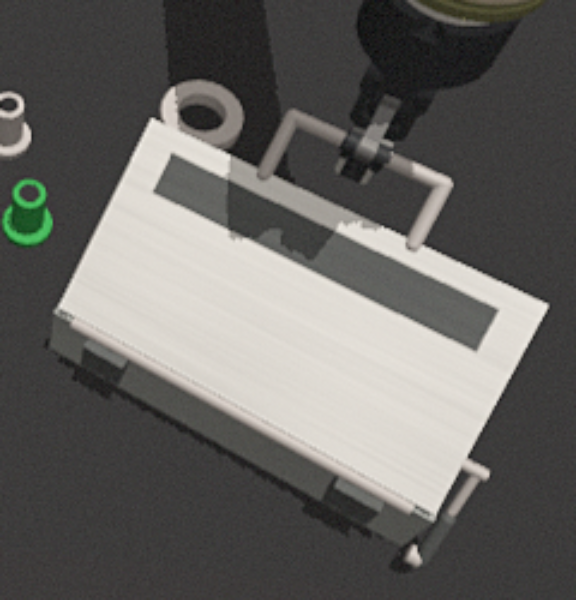

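The flap follows the grip, at θ of about 0.62 with low force.

```bash

python3 -m crank '0 0.27 -0.33 0 0 0 5; 0 0.3 -0.31 0 0 0 5; 0 0.32 -0.28 0 0 0 5; 0 0.35 -0.25 0 0 0 5; 0 0.37 -0.22 0 0 0 5; 0 0.39 -0.18 0 0 0 5; 0 0.4 -0.15 0 0 0 5; 0 0 0 0 0 0 5; 0 0 0 0 0 0 5; 0 0 0 0 0 0 5' 30
python3 arc.py
```

```text
clock: 7.2
position: [0.5379, 0.2026, 0.2932]
ee_rot: [0.657, 0.754, -0.012, -0.004]
ft_force: [-1.7, -1.5, 3.5]
grip_width: 0.103
t 7.2 gp [0.5367 0.202  0.2393] box x rel hinge -0.06432555441904846 lat -0.0015139447305123916 z 0.17725464732426943 r 0.18856560383423351 theta 1.2226766250596066 F [-1.6957 -1.4651  3.5469] w 8.766425654804422 tz [-0.0221 -0.0118 -0.9997] ty [ 0.9902  0.1374 -0.0235]
```

```bash

python3 -m crank '0 0.41 -0.13 0 0 0 5; 0 0.42 -0.09 0 0 0 5; 0 0.42 -0.05 0 0 0 5; 0 0.43 -0.02 0 0 0 5; 0 0.43 0.02 0 0 0 5; 0 0.3 0.04 0 0 0 5; 0 0 0 0 0 0 5; 0 0 0 0 0 0 5; 0 0 0 0 0 0 5; 0 0 0 0 0 0 5' 30
python3 arc.py
```

```text
clock: 8.2
position: [0.6318, 0.2152, 0.2994]
ee_rot: [0.656, 0.755, -0.013, -0.002]
ft_force: [0.7, -0.8, 1.5]
grip_width: 0.105
t 8.2 gp [0.6307 0.2143 0.2454] box x rel hinge 0.030450289808353913 lat -0.0017707629791451312 z 0.18343935086883428 r 0.18594949743570707 theta 1.7352928772655551 F [ 0.6691 -0.7657  1.503 ] w 8.947378638366825 tz [-0.0206 -0.0165 -0.9997] ty [ 0.99    0.1389 -0.0227]
```

```bash

python3 -m crank '0 0 0 0 0 0 20; 0 0 0 0 0 0 40; 0 0 0 0 0 0 60; 0 0 0 0 0 0 80; 0 0 0 0 0 0 80; 0 0.2 0 0 0 0 80; 0 0 -0.5 0 0 0 80; 0 0 -0.5 0 0 0 80; 0 0 -0.5 0 0 0 80; 0 0 -0.5 0 0 0 80' 30
python3 to.py 0.488 -0.065 0.15 7.6
python3 - <<'E'
from h import *
p,d=snap("scene","s3"); p,d=snap("top","t3")
E
```

```text
clock: 9.2
position: [0.6413, 0.2177, 0.3769]
ee_rot: [0.655, 0.755, -0.017, -0.005]
ft_force: [0.5, -0.3, 0.5]
grip_width: 0.935
t 9.2 gp [0.64  0.217 0.323] shift units [-6.37  -4.61   4.565] turn units [-0.226  0.106  0.064] F [ 0.467 -0.26   0.534] w 79.8 J [ 0.064  0.551 -0.759  1.118  0.368  1.637 -0.462]
```

View pics/s3.png

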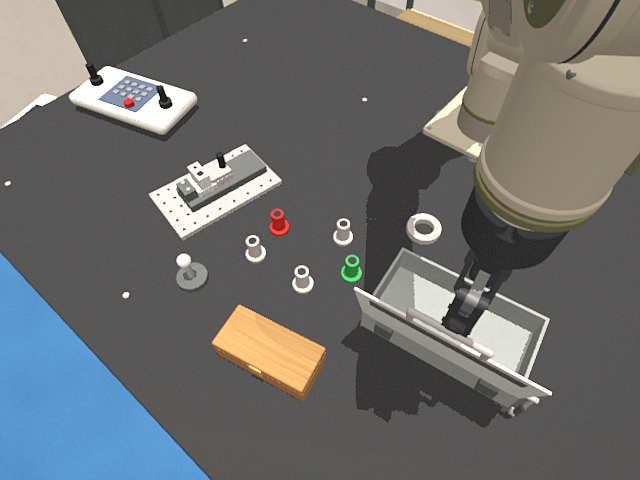

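View pics/t3.png

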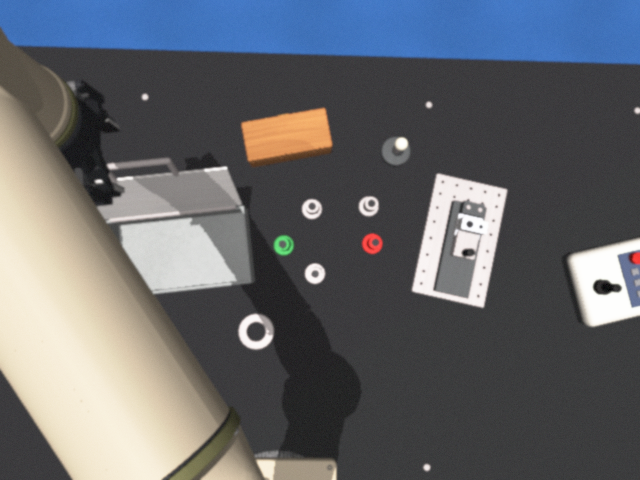

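The flap stands open on its own, and the bar at (450,335) in the scene view is clear of the fingers. The three grey bushings have not moved. Bushing C, scene (343,231) and top (315,273), is next. It fits as the plain grey flanged bushing; the green one at (351,267) and the red one at (279,222) are excluded.

```bash

python3 -m crank '-0.65 -0.46 0.1 -0.22 0.1 0.06 70; -0.7 -0.5 0.2 0 0 0 70; -0.7 -0.5 0.2 0 0 0 70; -0.7 -0.5 0.3 0 0 0 70; -0.7 -0.5 0.3 0 0 0 70; -0.7 -0.5 0.3 0 0 0 70; -0.7 -0.5 0.3 0 0 0 70; -0.7 -0.5 0.3 0 0 0 65; -0.5 -0.4 0.3 0 0 0 60; 0 0 0 0 0 0 60' 40
python3 to.py 0.488 -0.065 0.1 7.6
python3 - <<'E'
from h import *
p,d=snap("scene","s4"); cv2.imwrite("pics/s4c.png",cv2.resize(p[200:320,220:420,::-1],None,fx=4,fy=4,interpolation=cv2.INTER_CUBIC))
E
```

```text
clock: 10.3
position: [0.4961, -0.0543, 0.2749]
ee_rot: [0.659, 0.752, 0.001, -0.003]
ft_force: [1.5, 0.2, -0.2]
grip_width: 0.699
t 10.3 gp [ 0.496 -0.054  0.221] shift units [-0.265 -0.226  3.022] turn units [-0.015 -0.043  0.001] F [ 1.546  0.241 -0.156] w 59.7 J [ 0.704  0.136 -0.729  1.793  0.089  1.251  0.084]
```

View pics/s4c.png

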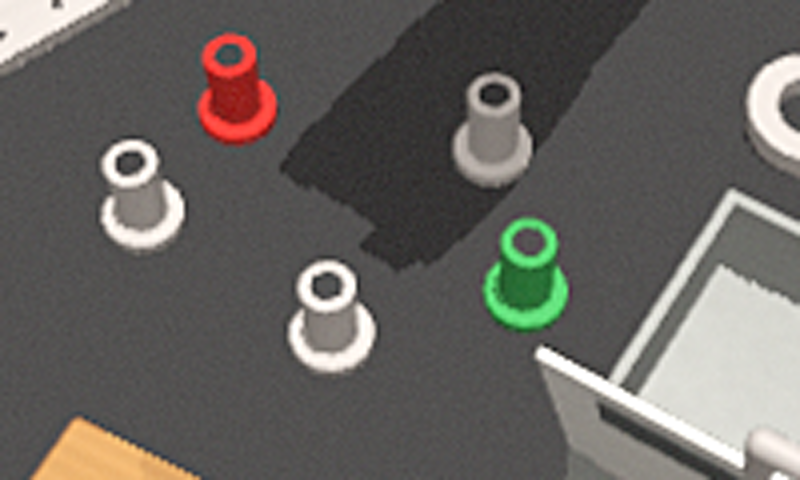

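The enlarged crop confirms that the grey bushing in shadow at crop (493,130) is C, next to the red and green decoys.

```bash

python3 -m crank '-0.27 -0.23 0.3 0 -0.04 0 60; 0 0 0.6 0 0 0 60; 0 0 0.6 0 0 0 60; 0 0 0.6 0 0 0 60; 0 0 0.6 0 0 0 60; 0 0 0.4 0 0 0 60; 0 0 0 0 0 0 60; 0 0 0 0 0 0 60; 0 0 0 0 0 0 60; 0 0 0 0 0 0 60' 40
python3 to.py 0.488 -0.065 0.036 7.6
```

```text
clock: 11.35
position: [0.4971, -0.0552, 0.152]
ee_rot: [0.653, 0.757, 0.005, 0.002]
ft_force: [0.6, -0.6, -0.0]
grip_width: 0.705
t 11.35 gp [ 0.498 -0.055  0.098] shift units [-0.219 -0.292  1.547] turn units [ 0.074 -0.025  0.099] F [ 0.625 -0.642 -0.03 ] w 60.2 J [ 0.659  0.28  -0.708  1.932  0.21   0.995  0.003]
```

```bash

python3 -m crank '-0.2 -0.25 0 0.05 0 0.1 60; -0.1 -0.15 0 0 0 0 60; 0 0 0 0 0 0 60; 0 0 0 0 0 0 60; 0 0 0 0 0 0 60; 0 0 0 0 0 0 60; 0 0 0 0 0 0 60; 0 0 0 0 0 0 60; 0 0 0 0 0 0 60; 0 0 0 0 0 0 60' 40
python3 to.py 0.488 -0.065 0.036 7.6
```

```text
clock: 12.35
position: [0.4826, -0.071, 0.1537]
ee_rot: [0.66, 0.752, 0.003, 0.001]
ft_force: [-0.4, 0.2, 1.2]
grip_width: 0.7
t 12.35 gp [ 0.483 -0.071  0.1  ] shift units [0.126 0.138 1.594] turn units [ 0.039 -0.013 -0.016] F [-0.374  0.248  1.165] w 59.8 J [ 0.695  0.249 -0.703  1.959  0.188  0.994  0.036]
```

```bash

python3 -m crank '0.12 0.13 0 0 0 0 60; 0 0 0.4 0 0 0 60; 0 0 0.4 0 0 0 60; 0 0 0.4 0 0 0 60; 0 0 0.2 0 0 0 60; 0 0 0 0 0 0 60; 0 0 0 0 0 0 60; 0 0 0 0 0 0 60; 0 0 0 0 0 0 60; 0 0 0 0 0 0 60' 40
python3 to.py 0.488 -0.065 0.036 7.6
```

```text
clock: 13.35
position: [0.4912, -0.0629, 0.0987]
ee_rot: [0.659, 0.752, 0.004, 0.003]
ft_force: [0.2, -0.0, 0.6]
grip_width: 0.7
t 13.35 gp [ 0.492 -0.063  0.045] shift units [-0.044 -0.102  0.216] turn units [ 0.075 -0.007 -0.009] F [ 0.158 -0.042  0.578] w 59.8 J [ 0.638  0.352 -0.675  1.983  0.278  0.888 -0.05 ]
```

```bash

python3 -m crank '-0.02 -0.1 0.1 0.07 0 0 50; 0 0 0.1 0 0 0 50; 0 0 0 0 0 0 20; 0 0 0 0 0 0 20; 0 0 0 0 0 0 20; 0 0 0 0 0 0 20; 0 0 0 0 0 0 20; 0 0 0 0 0 0 20; 0 0 0 0 0 0 20; 0 0 0 0 0 0 20' 40
python3 to.py 0.488 -0.065 0.15 7.6
```

```text
clock: 14.35
position: [0.4872, -0.0646, 0.0906]
ee_rot: [0.659, 0.752, 0.0, 0.0]
ft_force: [-0.8, -0.1, 1.7]
grip_width: 0.292
t 14.35 gp [ 0.487 -0.065  0.037] shift units [-0.013  0.018 -2.834] turn units [ 0.004 -0.001 -0.012] F [-0.793 -0.114  1.714] w 24.9 J [ 0.635  0.363 -0.668  1.991  0.288  0.882 -0.056]
```

```bash

python3 -m crank '0 0 -0.4 0 0 0 20; 0 0 -0.6 0 0 0 20; 0 0 -0.6 0 0 0 20; 0 0 -0.6 0 0 0 20; 0 0 -0.5 0 0 0 20; 0 0 -0.3 0 0 0 20; 0 0 0 0 0 0 20; 0 0 0 0 0 0 20; 0 0 0 0 0 0 20; 0 0 0 0 0 0 20' 40
python3 to.py 0.528 0.1115 0.15 7.6
```

```text
clock: 15.35
position: [0.4846, -0.0643, 0.2104]
ee_rot: [0.659, 0.752, -0.001, -0.003]
ft_force: [-0.0, -0.0, -1.1]
grip_width: 0.288
t 15.35 gp [ 0.484 -0.064  0.156] shift units [4.208 1.663 0.163] turn units [-0.047 -0.025 -0.007] F [-0.017 -0.023 -1.065] w 24.6 J [ 0.711  0.182 -0.724  1.893  0.131  1.122  0.069]
```

```bash

python3 -m crank '0.5 0.2 0 0 0 0 20; 0.7 0.27 0 0 0 0 20; 0.7 0.27 0 0 0 0 20; 0.7 0.27 0 0 0 0 20; 0.7 0.27 0 0 0 0 20; 0.5 0.2 0 0 0 0 20; 0.3 0.1 0 0 0 0 20; 0 0 0 0 0 0 20; 0 0 0 0 0 0 20; 0 0 0 0 0 0 20' 40
python3 to.py 0.528 0.1115 0.044 7.6
python3 - <<'E'
from h import *
p,d=snap("scene","s5")
E
```

```text
clock: 16.35
position: [0.5243, 0.1105, 0.2025]
ee_rot: [0.66, 0.751, -0.005, -0.009]
ft_force: [0.0, 0.2, -1.2]
grip_width: 0.295
t 16.35 gp [0.523 0.111 0.149] shift units [-0.012  0.169  2.611] turn units [-0.133 -0.046 -0.032] F [ 0.046  0.229 -1.226] w 25.2 J [ 0.4    0.334 -0.803  1.776  0.248  1.158 -0.352]
```

View pics/s5.png

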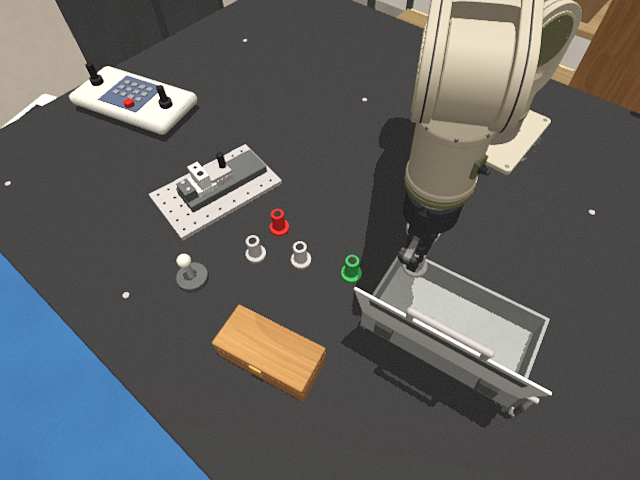

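The picture shows the held bushing at (415,265) over the box's near end. Bushing B has been knocked from (302,278) to (300,254), so I'll re-measure it later. Now I'll lower this one.

```bash

python3 -m crank '0 0.16 0.2 -0.1 -0.04 -0.03 20; 0 0 0.4 0 0 0 20; 0 0 0.4 0 0 0 20; 0 0 0.4 0 0 0 20; 0 0 0.4 0 0 0 20; 0 0 0.3 0 0 0 20; 0 0 0.2 0 0 0 20; 0 0 0 0 0 0 20; 0 0 0 0 0 0 20; 0 0 0 0 0 0 20' 40
python3 to.py 0.528 0.1115 0.044 7.6
```

```text
clock: 17.4
position: [0.5299, 0.1063, 0.1005]
ee_rot: [0.661, 0.75, -0.003, -0.001]
ft_force: [0.3, -0.3, -1.3]
grip_width: 0.296
t 17.4 gp [0.53  0.106 0.046] shift units [ 0.136 -0.024  0.061] turn units [-0.041  0.012 -0.042] F [ 0.294 -0.252 -1.258] w 25.3 J [ 0.338  0.471 -0.738  1.854  0.38   0.969 -0.441]
```

```bash

python3 -m crank '0 0 0.08 0 0 0 20; 0 0 0 0 0 0 20; 0 0 0 0 0 0 50; 0 0 0 0 0 0 50; 0 0 0 0 0 0 50; 0 0 -0.4 0 0 0 50; 0 0 -0.6 0 0 0 50; 0 0 -0.7 0 0 0 50; 0 0 -0.7 0 0 0 50; 0 0 -0.5 0 0 0 50' 40
python3 to.py 0.6 -0.08 0.15 7.6
python3 - <<'E'
from h import *
np.set_printoptions(precision=4,suppress=True)
p,d=snap("scene","s6"); W=cloud("scene",d)
z=np.nan_to_num(W[...,2]); hsv=cv2.cvtColor(p,cv2.COLOR_RGB2HSV)
m=((z>0.006)&(z<.056)&(W[...,0]>.4)&(W[...,0]<.72)&(W[...,1]>-.25)&(W[...,1]<.06)).astype(np.uint8)
k,l,s,c=cv2.connectedComponentsWithStats(m)
for i in range(1,k):
    if s[i,4]>100:
        q=W[l==i]; t=q[q[:,2]>.041]; print(s[i],(t.min(0)+t.max(0))/2,np.ptp(t,axis=0),np.percentile(q[:,2],95),np.median(hsv[l==i],0))
E
```

```text
clock: 18.4
position: [0.5302, 0.1075, 0.2214]
ee_rot: [0.66, 0.751, -0.002, -0.001]
ft_force: [0.2, 0.5, -0.6]
grip_width: 0.584
t 18.4 gp [0.53  0.107 0.167] shift units [-4.871  1.138  0.434] turn units [-0.034  0.006 -0.03 ] F [ 0.245  0.454 -0.559] w 49.9 J [ 0.409  0.316 -0.808  1.752  0.245  1.183 -0.341]
[270 209  19  26 360] [ 0.5519 -0.1829  0.0479] [0.0267 0.0263 0.0133] 0.05150563826903646 [  1.  199.  175.5]
[246 235  20  27 393] [ 0.629  -0.1735  0.0474] [0.0261 0.0263 0.012 ] 0.05136427745290624 [ 13.  20. 170.]
[291 241  20  27 382] [ 0.5824 -0.0946  0.0473] [0.0256 0.0247 0.0119] 0.051952482080730084 [ 14.   19.  174.5]
[341 255  21  27 404] [ 0.5443 -0.      0.0481] [0.0253 0.0256 0.0127] 0.05194702823533034 [ 66. 151. 130.]
```

View pics/s6.png

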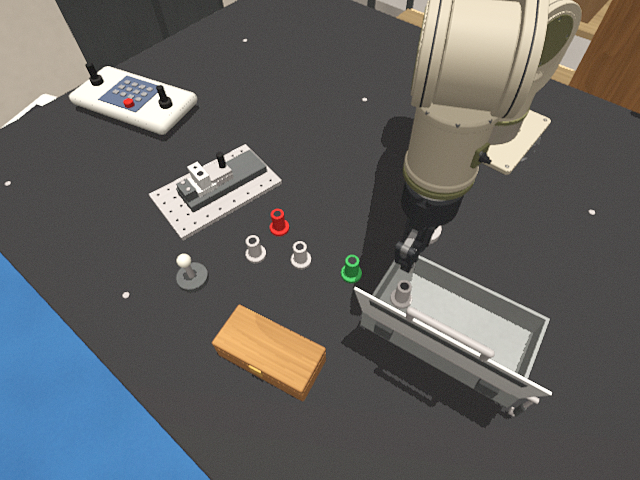

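The first bushing stands in the box at (402,292). B is now at (0.582,-0.094), scene (300,254), grey, top at z 0.05, 88 mm from the red one and 101 mm from the green one. It is next.

```bash

python3 -m crank '-0.5 0.06 0 0 0 0 60; -0.7 0.08 0 0 0 0 60; -0.7 0.08 0 0 0 0 60; -0.7 0.08 0 0 0 0 60; -0.7 0.08 0.1 0 0 0 60; -0.7 0.08 0.2 0 0 0 60; -0.6 0.08 0.3 0 0 0 60; -0.3 0.04 0.3 0 0 0 60; 0 0 0.2 0 0 0 60; 0 0 0 0 0 0 60' 40
python3 to.py 0.582 -0.094 0.036 7.6
```

```text
clock: 19.45
position: [0.5837, -0.086, 0.1925]
ee_rot: [0.658, 0.753, 0.004, 0.005]
ft_force: [-1.3, 0.1, -1.0]
grip_width: 0.702
t 19.45 gp [ 0.584 -0.086  0.138] shift units [-0.183 -0.121  2.561] turn units [0.096 0.016 0.018] F [-1.311  0.091 -0.996] w 59.9 J [ 0.628  0.422 -0.693  1.671  0.293  1.141 -0.007]
```

```bash

python3 -m crank '-0.1 -0.1 0.2 0.08 0 0 60; -0.08 -0.03 0.4 0 0 0 60; 0 0 0.4 0 0 0 60; 0 0 0.4 0 0 0 60; 0 0 0.4 0 0 0 60; 0 0 0.1 0 0 0 60; 0 0 0 0 0 0 60; 0 0 0 0 0 0 60; 0 0 0 0 0 0 60; 0 0 0 0 0 0 60' 40
python3 to.py 0.582 -0.094 0.036 7.6
```

```text
clock: 20.45
position: [0.5793, -0.0892, 0.1106]
ee_rot: [0.655, 0.755, 0.0, 0.001]
ft_force: [0.1, 0.3, -0.4]
grip_width: 0.701
t 20.45 gp [ 0.579 -0.089  0.057] shift units [-0.128  0.048  0.516] turn units [0.013 0.004 0.066] F [ 0.096  0.315 -0.423] w 59.8 J [ 0.6    0.517 -0.654  1.736  0.364  1.01  -0.045]
```

```bash

python3 -m crank '-0.08 0.04 0.1 0 0 0.06 60; -0.05 0 0.2 0 0 0 60; 0 0 0.2 0 0 0 50; 0 0 0 0 0 0 50; 0 0 0 0 0 0 20; 0 0 0 0 0 0 20; 0 0 0 0 0 0 20; 0 0 0 0 0 0 20; 0 0 0 0 0 0 20; 0 0 0 0 0 0 20' 40
python3 to.py 0.582 -0.094 0.16 7.6
```

```text
clock: 21.45
position: [0.5821, -0.0948, 0.0895]
ee_rot: [0.659, 0.752, 0.001, 0.001]
ft_force: [-0.2, 0.1, -2.1]
grip_width: 0.291
t 21.45 gp [ 0.582 -0.095  0.036] shift units [ 0.019  0.006 -3.111] turn units [ 0.019  0.009 -0.002] F [-0.164  0.143 -2.122] w 24.9 J [ 0.593  0.551 -0.636  1.739  0.385  0.977 -0.06 ]
```

```bash

python3 -m crank '0 0 -0.4 0 0 0 20; 0 0 -0.6 0 0 0 20; 0 0 -0.7 0 0 0 20; 0 0 -0.6 0 0 0 20; 0.2 0 -0.4 0 0 0 20; 0.5 -0.1 -0.3 0 0 0 20; 0.7 -0.1 0 0 0 0 20; 0.7 -0.1 0 0 0 0 20; 0.7 -0.1 0 0 0 0 20; 0.7 -0.1 0 0 0 0 20' 40
python3 to.py 0.520 0.171 0.15 7.6
```

```text
clock: 22.45
position: [0.5423, 0.0453, 0.2223]
ee_rot: [0.661, 0.751, 0.002, 0.003]
ft_force: [0.4, -0.3, -2.1]
grip_width: 0.293
t 22.45 gp [0.543 0.045 0.168] shift units [ 3.193 -0.166  0.447] turn units [ 0.049  0.022 -0.037] F [ 0.44  -0.254 -2.097] w 25.0 J [ 0.502  0.308 -0.78   1.752  0.237  1.171 -0.219]
```

```bash

python3 -m crank '0.6 -0.03 0 0.04 0 -0.03 20; 0.7 -0.04 0 0 0 0 20; 0.7 -0.04 0 0 0 0 20; 0.6 -0.04 0 0 0 0 20; 0.35 0 0.2 0 0 0 20; 0.1 0 0.3 0 0 0 20; 0 0 0.4 0 0 0 20; 0 0 0.2 0 0 0 20; 0 0 0 0 0 0 20; 0 0 0 0 0 0 20' 40
python3 to.py 0.520 0.171 0.042 7.6
```

```text
clock: 23.45
position: [0.5146, 0.1769, 0.1792]
ee_rot: [0.656, 0.755, -0.0, 0.002]
ft_force: [-0.3, -0.6, -1.5]
grip_width: 0.295
t 23.45 gp [0.515 0.177 0.125] shift units [-0.15   0.103  2.08 ] turn units [0.018 0.029 0.056] F [-0.289 -0.554 -1.516] w 25.2 J [ 0.278  0.377 -0.821  1.79   0.312  1.107 -0.509]
```

```bash

python3 -m crank '-0.1 0.1 0.2 0 0 0.05 20; -0.05 0 0.35 0 0 0 20; 0 0 0.35 0 0 0 20; 0 0 0.35 0 0 0 20; 0 0 0.35 0 0 0 20; 0 0 0.3 0 0 0 20; 0 0 0.1 0 0 0 20; 0 0 0 0 0 0 20; 0 0 0 0 0 0 20; 0 0 0 0 0 0 20' 40
python3 to.py 0.520 0.171 0.042 7.6
```

```text
clock: 24.45
position: [0.5215, 0.1691, 0.0937]
ee_rot: [0.66, 0.752, -0.001, 0.003]
ft_force: [-1.7, -1.0, 3.6]
grip_width: 0.291
t 24.45 gp [0.522 0.169 0.04 ] shift units [ 0.06  -0.035 -0.057] turn units [ 0.022  0.047 -0.019] F [-1.706 -0.952  3.625] w 24.9 J [ 0.228  0.499 -0.754  1.842  0.419  0.963 -0.58 ]
```

On the floor (slight upward reaction). I'll release and rise.

```bash

python3 -m crank '0 0 0 0 0 0 50; 0 0 0 0 0 0 50; 0 0 0 0 0 0 50; 0 0 -0.4 0 0 0 50; 0 0 -0.6 0 0 0 50; 0 0 -0.7 0 0 0 50; 0 0 -0.7 0 0 0 50; 0 0 -0.6 0 0 0 50; -0.4 0 0 0 0 0 50; -0.7 0.1 0 0 0 0 50' 40
python3 - <<'E'
from h import *
np.set_printoptions(precision=4,suppress=True)
p,d=snap("scene","s7"); W=cloud("scene",d)
z=np.nan_to_num(W[...,2]); hsv=cv2.cvtColor(p,cv2.COLOR_RGB2HSV)
m=((z>0.006)&(z<.056)&(W[...,0]>.4)&(W[...,0]<.72)&(W[...,1]>-.25)&(W[...,1]<.06)).astype(np.uint8)
k,l,s,c=cv2.connectedComponentsWithStats(m)
for i in range(1,k):
    if s[i,4]>100:
        q=W[l==i]; t=q[q[:,2]>.041]; print(s[i],(t.min(0)+t.max(0))/2,np.ptp(t,axis=0),np.percentile(q[:,2],95),np.median(hsv[l==i],0))
E
python3 to.py 0.629 -0.173 0.15 7.6
```

```text
clock: 25.45
position: [0.5296, 0.1322, 0.2258]
ee_rot: [0.656, 0.755, 0.002, 0.003]
ft_force: [0.5, -1.1, -1.0]
grip_width: 0.587
[270 209  19  26 360] [ 0.5513 -0.1827  0.0472] [0.0254 0.0253 0.0114] 0.051852374632860805 [  1. 198. 177.]
[246 235  20  27 395] [ 0.6291 -0.1741  0.0482] [0.0259 0.0265 0.0136] 0.05222857928927587 [ 14.  19. 176.]
[341 255  21  27 404] [0.5438 0.     0.0474] [0.0257 0.0248 0.0122] 0.051698807925786024 [ 66. 149. 149.]
t 25.5 gp [0.532 0.126 0.172] shift units [-7.726  1.393  0.599] turn units [0.061 0.036 0.008] F [ 2.21  -4.59  -0.449] w 50.1 J [ 0.381  0.319 -0.819  1.741  0.258  1.183 -0.377]
```

View pics/s7.png

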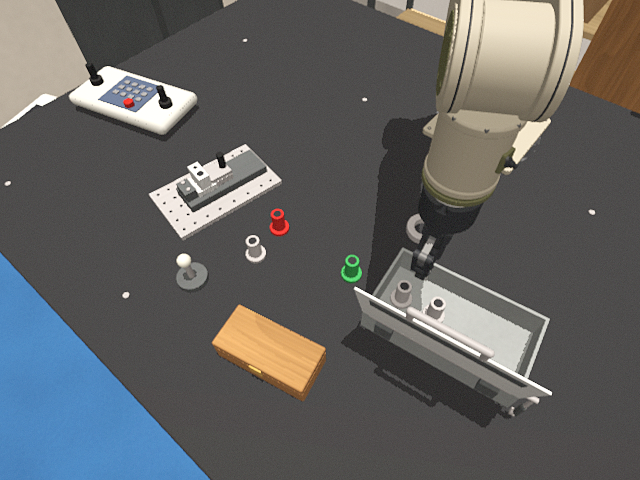

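Two bushings stand in the box at (403,292) and (436,307). The remaining grey one is A at (255,248), position (0.629,-0.173). Its red neighbour is 78 mm away along the jaw axis, so I'll approach with a 50 mm opening.

```bash

python3 -m crank '-0.6 0.1 0 0.03 0 0 50; -0.9 0.16 0 0 0 0 50; -0.9 0.16 0 0 0 0 50; -0.9 0.16 0 0 0 0 50; -0.9 0.16 0 0 0 0 50; -0.9 0.16 0 0 0 0 50; -0.9 0.16 0 0 0 0 50; -0.7 0.14 0.1 0 0 0 50; -0.4 0.1 0.2 0 0 0 50; 0 0 0 0 0 0 50' 40
python3 to.py 0.629 -0.173 0.1 7.6
```

```text
clock: 26.5
position: [0.6253, -0.1585, 0.2273]
ee_rot: [0.658, 0.753, 0.004, 0.007]
ft_force: [-0.6, 0.3, -0.2]
grip_width: 0.587
t 26.5 gp [ 0.626 -0.159  0.173] shift units [-0.351 -0.005  1.836] turn units [0.107 0.044 0.016] F [-0.575  0.323 -0.171] w 50.1 J [ 0.666  0.499 -0.664  1.485  0.319  1.25   0.101]
```

```bash

python3 -m crank '-0.2 0 0.1 0.08 0.03 0 50; -0.12 0 0.4 0 0 0 50; 0 0 0.4 0 0 0 50; 0 0 0.4 0 0 0 50; 0 0 0.4 0 0 0 50; 0 0 0.2 0 0 0 50; 0 0 0 0 0 0 50; 0 0 0 0 0 0 50; 0 0 0 0 0 0 50; 0 0 0 0 0 0 50' 40
python3 to.py 0.629 -0.173 0.036 7.6
```

```text
clock: 27.5
position: [0.627, -0.1646, 0.1449]
ee_rot: [0.655, 0.756, 0.002, -0.0]
ft_force: [-0.2, 0.3, -0.4]
grip_width: 0.582
t 27.5 gp [ 0.627 -0.164  0.091] shift units [-0.22   0.015  1.371] turn units [ 0.015 -0.015  0.076] F [-0.224  0.331 -0.406] w 49.7 J [ 0.652  0.592 -0.633  1.539  0.37   1.132  0.085]
```

```bash

python3 -m crank '-0.15 0 0 0 0 0.07 50; -0.08 0 0.1 0 0 0 50; 0 0 0.2 0 0 0 50; 0 0 0.3 0 0 0 50; 0 0 0.2 0 0 0 50; 0 0 0 0 0 0 50; 0 0 0 0 0 0 50; 0 0 0 0 0 0 50; 0 0 0 0 0 0 50; 0 0 0 0 0 0 50' 40
python3 to.py 0.629 -0.173 0.036 7.6
```

```text
clock: 28.5
position: [0.6289, -0.1748, 0.1108]
ee_rot: [0.659, 0.752, 0.002, 0.001]
ft_force: [0.8, 0.0, -0.3]
grip_width: 0.585
t 28.5 gp [ 0.629 -0.175  0.057] shift units [0.041 0.003 0.521] turn units [ 0.025 -0.011 -0.004] F [ 0.83   0.007 -0.323] w 49.9 J [ 0.65   0.636 -0.612  1.55   0.395  1.079  0.074]
```

```bash

python3 -m crank '0.03 0 0.2 0 0 0 50; 0 0 0.2 0 0 0 50; 0 0 0.1 0 0 0 50; 0 0 0 0 0 0 20; 0 0 0 0 0 0 20; 0 0 0 0 0 0 20; 0 0 0 0 0 0 20; 0 0 0 0 0 0 20; 0 0 0 0 0 0 20; 0 0 0 0 0 0 20' 40
python3 to.py 0.512 0.2304 0.16 7.6
```

```text
clock: 29.5
position: [0.6288, -0.1734, 0.0893]
ee_rot: [0.659, 0.752, 0.002, 0.001]
ft_force: [0.1, 0.0, -1.6]
grip_width: 0.293
t 29.5 gp [ 0.629 -0.173  0.035] shift units [10.394 -1.557 -3.109] turn units [ 0.027 -0.01  -0.003] F [ 0.055  0.021 -1.639] w 25.0 J [ 0.641  0.66  -0.602  1.563  0.41   1.045  0.062]
```

```bash

python3 -m crank '0 0 -0.4 0 0 0 20; 0 0 -0.6 0 0 0 20; 0 0 -0.7 0 0 0 20; 0.2 0 -0.6 0 0 0 20; 0.5 -0.1 -0.4 0 0 0 20; 0.8 -0.14 -0.2 0 0 0 20; 0.9 -0.14 0 0 0 0 20; 0.9 -0.14 0 0 0 0 20; 0.9 -0.14 0 0 0 0 20; 0.9 -0.14 0 0 0 0 20' 40
python3 to.py 0.512 0.2304 0.16 7.6
```

```text
clock: 30.5
position: [0.5696, 0.0251, 0.2207]
ee_rot: [0.662, 0.749, 0.003, 0.005]
ft_force: [-0.0, 0.7, -1.2]
grip_width: 0.293
t 30.5 gp [0.57  0.025 0.167] shift units [ 5.275 -0.818  0.141] turn units [ 0.077  0.026 -0.071] F [-0.003  0.733 -1.193] w 25.0 J [ 0.502  0.363 -0.757  1.691  0.272  1.184 -0.201]
```

```bash

python3 -m crank '0.6 -0.1 0 0.05 0 -0.06 20; 0.8 -0.12 0 0 0 0 20; 0.8 -0.12 0 0 0 0 20; 0.8 -0.12 0 0 0 0 20; 0.8 -0.12 0 0 0 0 20; 0.6 -0.1 0 0 0 0 20; 0.4 -0.06 0 0 0 0 20; 0.15 0 0 0 0 0 20; 0 0 0 0 0 0 20; 0 0 0 0 0 0 20' 40
python3 to.py 0.512 0.2304 0.042 7.6
```

```text
clock: 31.5
position: [0.5087, 0.2321, 0.2319]
ee_rot: [0.655, 0.755, 0.004, 0.007]
ft_force: [0.1, -0.5, -1.7]
grip_width: 0.295
t 31.5 gp [0.51  0.232 0.178] shift units [-0.025  0.004  3.398] turn units [0.107 0.043 0.068] F [ 0.071 -0.52  -1.683] w 25.2 J [ 0.199  0.35  -0.853  1.705  0.294  1.205 -0.586]
```

```bash

python3 -m crank '0 0 0.3 0.1 0.04 0.07 20; 0 0 0.5 0 0 0 20; 0 0 0.5 0 0 0 20; 0 0 0.5 0 0 0 20; 0 0 0.4 0 0 0 20; 0 0 0.3 0 0 0 20; 0 0 0.3 0 0 0 20; 0 0 0.2 0 0 0 20; 0 0 0 0 0 0 20; 0 0 0 0 0 0 20' 40
python3 to.py 0.512 0.2304 0.041 7.6
```

```text
clock: 32.5
position: [0.5122, 0.2237, 0.1027]
ee_rot: [0.664, 0.747, -0.002, -0.0]
ft_force: [-0.8, -0.1, -1.3]
grip_width: 0.294
t 32.5 gp [0.512 0.224 0.049] shift units [0.172 0.02  0.192] turn units [-0.027  0.016 -0.111] F [-0.849 -0.101 -1.337] w 25.1 J [ 0.139  0.515 -0.771  1.805  0.421  0.998 -0.685]
```

```bash

python3 -m crank '0.15 0 0 0 0 0 20; 0 0 0.1 0 0 0 20; 0 0 0.1 0 0 0 20; 0 0 0 0 0 0 20; 0 0 0 0 0 0 20; 0 0 0 0 0 0 20; 0 0 0 0 0 0 50; 0 0 0 0 0 0 50; 0 0 0 0 0 0 50; 0 0 0 0 0 0 50' 40
python3 to.py 0.512 0.2304 0.2 7.6
```

```text
clock: 33.5
position: [0.5129, 0.2312, 0.0968]
ee_rot: [0.664, 0.747, -0.0, 0.001]
ft_force: [0.6, 0.1, -0.4]
grip_width: 0.585
t 33.5 gp [0.513 0.231 0.043] shift units [-0.02  -0.021 -3.93 ] turn units [ 0.007  0.009 -0.109] F [ 0.579  0.14  -0.388] w 50.0 J [ 0.121  0.528 -0.765  1.802  0.433  0.987 -0.704]
```

```bash

python3 -m crank '0 0 -0.4 0 0 0 50; 0 0 -0.7 0 0 0 50; 0 0 -0.8 0 0 0 50; 0 0 -0.8 0 0 0 50; -0.3 0 -0.7 0 0 0 50; -0.7 0 -0.5 0 0 0 50; -0.9 0.15 -0.2 0 0 0 50; -1 0.15 0 0 0 0 50; -1 0.15 0 0 0 0 50; -1 0.15 0 0 0 0 50' 40
python3 to.py 0.5346 -0.3565 0.2 78.5
```

```text
clock: 34.5
position: [0.5592, 0.0435, 0.2806]
ee_rot: [0.658, 0.753, 0.004, 0.003]
ft_force: [0.9, 0.6, -0.6]
grip_width: 0.585
t 34.5 gp [0.56  0.044 0.227] shift units [-9.827 -1.978  0.633] turn units [ 0.068  0.037 -8.843] F [ 0.876  0.596 -0.572] w 50.0 J [ 0.506  0.291 -0.786  1.641  0.213  1.288 -0.181]
```

```bash

python3 - <<'E'
from h import *
p,d=snap("scene","s8")
E
```

```text
(no output)
```

View pics/s8.png

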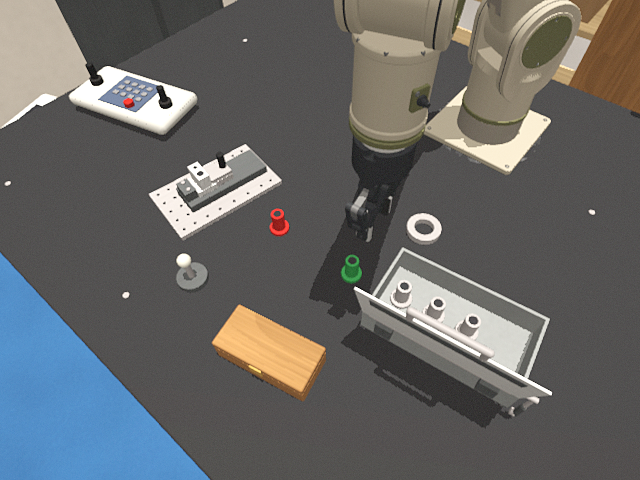

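All three bushings stand in the box at (403,292), (437,308) and (471,325), and only red and green remain outside. On to the vise post.

```bash

python3 -m crank '-0.7 -0.15 0 0.05 0.03 0 45; -1 -0.2 0 0 0 0 45; -1 -0.2 0 0 0 0 45; -1 -0.2 0 0 0 0 45; -1 -0.2 0 0 0 0 45; -1 -0.2 0 0 0 0 45; -1 -0.2 0 0 0 0 45; -1 -0.2 0 0 0 0 45; -1 -0.2 0 0 0 0 45; -0.8 -0.15 0 0 0 0 45' 40
python3 -m crank '-0.3 -0.1 0 0 0 -1 45; 0 0 0 0 0 -1 45; 0 0 0 0 0 -1 45; 0 0 0 0 0 -1 45; 0 0 0 0 0 -1 45; 0 0 0 0 0 -1 45; 0 0 0 0 0 -1 45; 0 0 0 0 0 -1 45; 0 0 0 0 0 -0.7 45; 0 0 0 0 0 0 45' 40
python3 to.py 0.5346 -0.3565 0.15 78.5
```

```text
clock: 35.55
position: [0.5339, -0.3593, 0.2923]
ee_rot: [0.657, 0.753, 0.006, 0.004]
ft_force: [-0.1, -0.0, 0.0]
grip_width: 0.53
clock: 36.55
position: [0.5298, -0.3754, 0.3039]
ee_rot: [0.088, 0.996, 0.002, 0.01]
ft_force: [0.3, -0.1, -0.2]
grip_width: 0.53
t 36.55 gp [ 0.531 -0.375  0.25 ] shift units [0.044 0.466 2.5  ] turn units [0.041 0.146 0.172] F [ 0.32  -0.132 -0.239] w 45.3 J [ 1.106  0.486 -0.783  1.37   0.331  1.402  1.727]
```

```bash

python3 -m crank '0.04 0.2 0.1 0.04 0.14 0.15 45; 0 0.25 0.4 0 0 0 45; 0 0 0.5 0 0 0 45; 0 0 0.5 0 0 0 45; 0 0 0.5 0 0 0 45; 0 0 0.4 0 0 0 45; 0 0 0 0 0 0 45; 0 0 0 0 0 0 45; 0 0 0 0 0 0 45; 0 0 0 0 0 0 45' 40
python3 to.py 0.5346 -0.3565 0.082 78.5
```

```text
clock: 37.55
position: [0.534, -0.3556, 0.214]
ee_rot: [0.111, 0.994, -0.001, 0.004]
ft_force: [-0.1, 0.2, -0.3]
grip_width: 0.525
t 37.55 gp [ 0.534 -0.356  0.16 ] shift units [ 0.01  -0.013  1.949] turn units [-0.011  0.062 -0.151] F [-0.131  0.168 -0.263] w 44.8 J [ 1.07   0.535 -0.756  1.5    0.377  1.248  1.616]
```

```bash

python3 -m crank '0 0 0.2 0 0.05 -0.13 45; 0 0 0.4 0 0 0 45; 0 0 0.4 0 0 0 45; 0 0 0.3 0 0 0 45; 0 0 0.1 0 0 0 45; 0 0 0 0 0 0 45; 0 0 0 0 0 0 45; 0 0 0 0 0 0 45; 0 0 0 0 0 0 45; 0 0 0 0 0 0 45' 40
python3 to.py 0.5346 -0.3565 0.082 78.5
python3 - <<'E'
from h import *
p,d=snap("scene","s9"); cv2.imwrite("pics/s9c.png",cv2.resize(p[100:250,130:330,::-1],None,fx=4,fy=4,interpolation=cv2.INTER_CUBIC))
E
```

```text
clock: 38.55
position: [0.5345, -0.356, 0.1538]
ee_rot: [0.101, 0.995, -0.001, 0.001]
ft_force: [0.0, 0.2, -0.3]
grip_width: 0.528
t 38.55 gp [ 0.535 -0.356  0.1  ] shift units [-0.002 -0.009  0.445] turn units [-0.013  0.015 -0.013] F [ 0.046  0.188 -0.31 ] w 45.1 J [ 1.052  0.598 -0.731  1.548  0.424  1.157  1.604]
```

View pics/s9c.png

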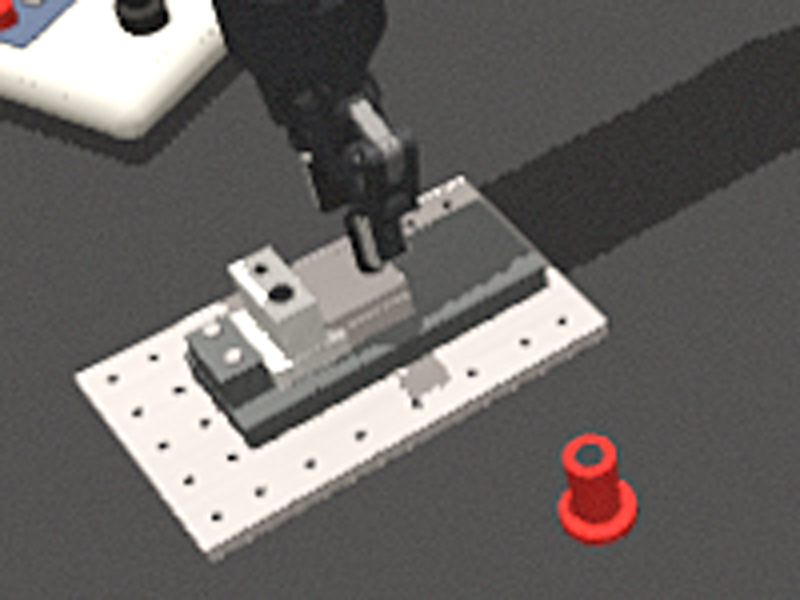

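The crop shows the fingers directly over the post at (375,250), straddling it along the vise's y. Next: down, close and pull along tool +x, which is the vise's -x.

```bash

python3 -m crank '0 0 0.2 0 0 0 45; 0 0 0.2 0 0 0 45; 0 0 0 0 0 0 5; 0 0 0 0 0 0 5; 0 0 0 0 0 0 5; 0 0 0 0 0 0 5; 0 0 0 0 0 0 5; 0 0 0 0 0 0 5; 0 0 0 0 0 0 5; 0 0 0 0 0 0 5' 50
python3 to.py 0.5003 -0.3495 0.082 78.5
```

```text
clock: 39.6
position: [0.5343, -0.3573, 0.1368]
ee_rot: [0.102, 0.995, -0.002, 0.001]
ft_force: [-0.2, -1.1, 0.5]
grip_width: 0.168
t 39.6 gp [ 0.534 -0.358  0.083] shift units [0.875 0.025 0.016] turn units [-0.027  0.02  -0.02 ] F [-0.235 -1.08   0.512] w 14.4 J [ 1.047  0.616 -0.722  1.56   0.439  1.129  1.595]
```

```bash

python3 -m crank '0.15 0 0 0 0 0 5; 0.2 0 0 0 0 0 5; 0.2 0 0 0 0 0 5; 0.2 0 0 0 0 0 5; 0.15 0 0 0 0 0 5; 0 0 0 0 0 0 5; 0 0 0 0 0 0 5; 0 0 0 0 0 0 5; 0 0 0 0 0 0 5; 0 0 0 0 0 0 5' 50
python3 to.py 0.5003 -0.3495 0.082 78.5
```

```text
clock: 40.6
position: [0.5, -0.3503, 0.1367]
ee_rot: [0.101, 0.995, -0.003, 0.005]
ft_force: [-0.6, -1.2, 0.2]
grip_width: 0.171
t 40.6 gp [ 0.501 -0.351  0.083] shift units [0.011 0.026 0.018] turn units [-0.03   0.07  -0.015] F [-0.551 -1.229  0.178] w 14.6 J [ 1.109  0.552 -0.741  1.656  0.414  1.085  1.617]
```

```bash

python3 -m crank '0 0 0 0 0 0 40; 0 0 0 0 0 0 40; 0 0 0 0 0 0 40; 0 0 -0.3 0 0.05 0 50; 0 0 -0.5 0 0 0 60; 0 0 -0.5 0 0 0 70; 0 0 -0.3 0 0 0 70; 0 0 0 0 0 0 70; 0 0 0 0 0 0 70; 0 0 0 0 0 0 70' 50
python3 - <<'E'
from h import *
np.set_printoptions(precision=4,suppress=True)
for n in("scene","top"):
    p,d=snap(n,n+"10"); W=cloud(n,d)
    V=(W[...,1]<-.25)&(W[...,1]>-.5)&(W[...,0]>.55)&(W[...,0]<.65)
    t=V&(W[...,2]>.070)&(W[...,2]<.085)
    k,l,s,c=cv2.connectedComponentsWithStats(t.astype(np.uint8))
    for i in range(1,k):
        if s[i,4]>40:
            q=W[l==i]; print(n,s[i],np.percentile(q[:,2],90),cv2.minAreaRect(q[:,:2].astype(np.float32)))
    y0,x0=(100,130) if n=="scene" else (160,390)
    cv2.imwrite(f"pics/{n}10c.png",cv2.resize(p[y0:y0+150,x0:x0+200,::-1],None,fx=4,fy=4,interpolation=cv2.INTER_CUBIC))
E
python3 to.py 0.5874 -0.369 0.12 78.5
```

```text
clock: 41.6
position: [0.5005, -0.3483, 0.2052]
ee_rot: [0.1, 0.995, -0.001, 0.0]
ft_force: [0.5, -0.7, -0.1]
grip_width: 0.82
scene [188 161  22  22 249] 0.07977269086235388 ((0.5872396230697632, -0.3700070083141327), (0.053710345178842545, 0.024913577362895012), 78.4793701171875)
top [460 217  29  17 340] 0.07870113358169231 ((0.5875134468078613, -0.3685000538825989), (0.050787705928087234, 0.024212071672081947), 78.875732421875)
t 41.7 gp [ 0.5   -0.348  0.151] shift units [-2.234 -0.071  0.772] turn units [-0.015  0.003  0.   ] F [-0.216  0.55  -0.334] w 70.0 J [ 1.129  0.483 -0.774  1.593  0.357  1.211  1.655]
```

View pics/scene10c.png

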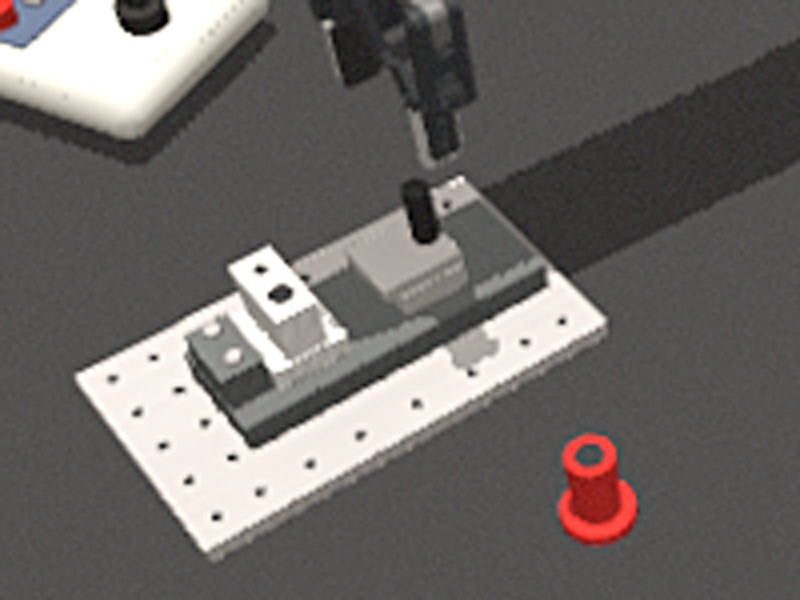

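View pics/top10c.png

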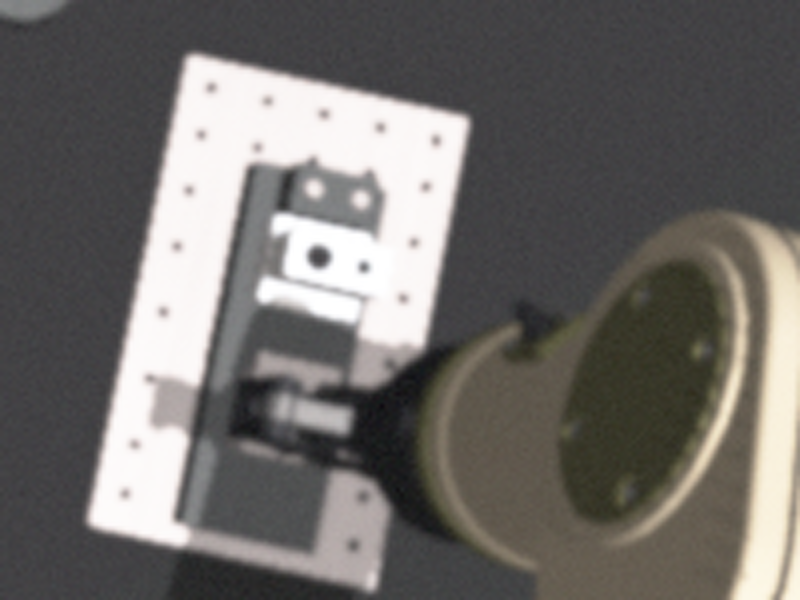

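The jaw is fully clear and the part is free with its foot exposed. Its top rectangle is still 51 x 24 mm, centred at (0.5874,-0.369). I'll move over it and grip across its 50 mm length.

```bash

python3 -m crank '-0.3 0 0 0 0 0 68; -0.5 0 0 0 0 0 68; -0.5 0 0 0 0 0 68; -0.5 0 0 0 0 0 68; -0.3 -0.07 0 0 0 0 68; -0.1 0 0 0 0 0 68; 0 0 0 0 0 0 68; 0 0 0 0 0 0 68; 0 0 0 0 0 0 68; 0 0 0 0 0 0 68' 50
python3 to.py 0.5874 -0.369 0.06 78.5
```

```text
clock: 42.7
position: [0.5901, -0.3689, 0.1991]
ee_rot: [0.101, 0.995, 0.0, -0.003]
ft_force: [0.5, -0.8, 0.3]
grip_width: 0.795
t 42.7 gp [ 0.59  -0.369  0.145] shift units [ 0.043 -0.016  2.129] turn units [-0.001 -0.046 -0.009] F [ 0.484 -0.786  0.282] w 67.9 J [ 0.965  0.666 -0.724  1.337  0.439  1.305  1.601]
```

```bash

python3 -m crank '0.05 0 0.2 0 -0.04 0 68; 0 0 0.4 0 0 0 68; 0 0 0.4 0 0 0 68; 0 0 0 0 0 0 68; 0 0 0 0 0 0 68; 0 0 0 0 0 0 68; 0 0 0 0 0 0 68; 0 0 0 0 0 0 68; 0 0 0 0 0 0 68; 0 0 0 0 0 0 68' 50
python3 to.py 0.5874 -0.369 0.06 78.5
```

```text
clock: 43.7
position: [0.587, -0.3689, 0.1559]
ee_rot: [0.101, 0.995, -0.0, -0.0]
ft_force: [0.7, 0.5, 0.3]
grip_width: 0.795
t 43.7 gp [ 0.587 -0.369  0.102] shift units [-0.012  0.001  1.049] turn units [-0.006 -0.003 -0.015] F [0.675 0.51  0.27 ] w 67.9 J [ 0.968  0.696 -0.711  1.389  0.461  1.225  1.585]
```

```bash

python3 -m crank '0 0 0.2 0 0 0 68; 0 0 0.3 0 0 0 68; 0 0 0.3 0 0 0 68; 0 0 0.2 0 0 0 68; 0 0 0 0 0 0 68; 0 0 0 0 0 0 45; 0 0 0 0 0 0 45; 0 0 0 0 0 0 45; 0 0 0 0 0 0 45; 0 0 0 0 0 0 45' 50
python3 to.py 0.5874 -0.369 0.2 78.5
```

```text
clock: 44.7
position: [0.5863, -0.3686, 0.1111]
ee_rot: [0.101, 0.995, 0.0, -0.001]
ft_force: [-0.2, 0.4, -2.6]
grip_width: 0.577
t 44.7 gp [ 0.586 -0.369  0.057] shift units [-0.024 -0.005 -3.573] turn units [-0.001 -0.017 -0.014] F [-0.195  0.403 -2.622] w 49.3 J [ 0.959  0.74  -0.691  1.421  0.489  1.158  1.567]
```

```bash

python3 -m crank '0 0 -0.2 0 0 0 45; 0 0 -0.4 0 0 0 45; 0 0 -0.6 0 0 0 45; 0 0 -0.7 0 0 0 45; 0 0 -0.7 0 0 0 45; 0 0 -0.5 0 0 0 45; 0 0 -0.3 0 0 0 45; 0 0 0 0 0 0 45; 0 0 0 0 0 0 45; 0 0 0 0 0 0 45' 50
python3 to.py 0.504 0.290 0.2 7.6
python3 - <<'E'
from h import *
p,d=snap("scene","s11")
E
```

```text
clock: 45.7
position: [0.5867, -0.3676, 0.2601]
ee_rot: [0.1, 0.995, -0.0, 0.0]
ft_force: [0.2, -0.0, -2.8]
grip_width: 0.582
t 45.7 gp [ 0.587 -0.368  0.206] shift units [ 5.313 15.696  0.133] turn units [-0.001  0.01   8.858] F [ 0.168 -0.004 -2.788] w 49.7 J [ 0.975  0.612 -0.744  1.286  0.407  1.394  1.623]
```

View pics/s11.png

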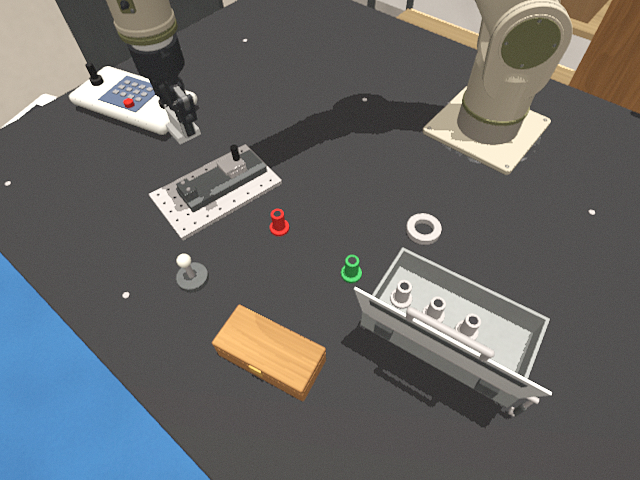

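The part is out of the vise and held at (185,130). The bushings are still upright in the box. Turn back to the box yaw, then carry.

```bash

python3 -m crank '0 0 0 0 0 0.9 45; 0 0 0 0 0 1 45; 0 0 0 0 0 1 45; 0 0 0 0 0 1 45; 0 0 0 0 0 1 45; 0 0 0 0 0 1 45; 0 0 0 0 0 1 45; 0 0 0 0 0 1 45; 0 0 0 0 0 0.8 45; 0 0 0 0 0 0 45' 50
python3 to.py 0.504 0.290 0.2 7.6
```

```text
clock: 46.75
position: [0.5828, -0.3663, 0.2458]
ee_rot: [0.669, 0.744, -0.002, -0.01]
ft_force: [-0.5, -0.6, -3.1]
grip_width: 0.58
t 46.75 gp [ 0.582 -0.366  0.192] shift units [16.509 -0.198 -0.   ] turn units [-0.109 -0.089 -0.189] F [-0.471 -0.608 -3.084] w 49.5 J [ 0.841  0.569 -0.518  1.307  0.273  1.356  0.435]
```

```bash

python3 -m crank '0.6 0 0 -0.1 -0.08 -0.1 45; 0.9 0 0 0 0 0 45; 1 0 0 0 0 0 45; 1 0 0 0 0 0 45; 1 0 0 0 0 0 45; 1 0 0 0 0 0 45; 1 0 0 0 0 0 45; 1 0 0 0 0 0 45; 1 0 0 0 0 0 45; 1 0 0 0 0 0 45' 50
python3 to.py 0.504 0.290 0.2 7.6
```

```text
clock: 47.75
position: [0.526, 0.0169, 0.2386]
ee_rot: [0.652, 0.758, -0.004, -0.004]
ft_force: [0.2, -0.0, -1.8]
grip_width: 0.581
t 47.75 gp [0.525 0.017 0.185] shift units [ 6.832  0.482 -0.38 ] turn units [-0.077 -0.011  0.12 ] F [ 0.16  -0.047 -1.76 ] w 49.7 J [ 0.537  0.248 -0.742  1.768  0.177  1.205 -0.105]
```

```bash

python3 -m crank '0.6 0.05 0 -0.07 0 0.1 45; 0.8 0.06 0 0 0 0 45; 0.9 0.06 0 0 0 0 45; 0.9 0.06 0 0 0 0 45; 0.9 0.06 0 0 0 0 45; 0.9 0.06 0 0 0 0 45; 0.7 0.05 0 0 0 0 45; 0.4 0 0 0 0 0 45; 0.1 0 0 0 0 0 45; 0 0 0 0 0 0 45' 50
python3 to.py 0.504 0.290 0.1 7.6
```

```text
clock: 48.75
position: [0.4972, 0.2799, 0.2351]
ee_rot: [0.64, 0.769, -0.002, -0.003]
ft_force: [0.5, -1.0, -2.5]
grip_width: 0.577
t 48.75 gp [0.497 0.28  0.181] shift units [0.212 0.233 2.026] turn units [-0.044 -0.011  0.358] F [ 0.458 -1.018 -2.544] w 49.3 J [ 0.101  0.386 -0.849  1.659  0.299  1.239 -0.628]
```

```bash

python3 -m crank '0.1 0.12 0 -0.04 0 0.2 45; 0.1 0.11 0.1 0 0 0.15 45; 0 0 0.3 0 0 0 45; 0 0 0.4 0 0 0 45; 0 0 0.4 0 0 0 45; 0 0 0.4 0 0 0 45; 0 0 0 0 0 0 45; 0 0 0 0 0 0 45; 0 0 0 0 0 0 45; 0 0 0 0 0 0 45' 50
python3 to.py 0.504 0.290 0.031 7.6
python3 - <<'E'
from h import *
p,d=snap("scene","s12"); cv2.imwrite("pics/s12c.png",cv2.resize(p[200:430,340:580,::-1],None,fx=2.5,fy=2.5,interpolation=cv2.INTER_CUBIC))
E
```

```text
clock: 49.75
position: [0.5062, 0.2829, 0.1627]
ee_rot: [0.659, 0.752, -0.003, -0.001]
ft_force: [0.6, -0.8, -2.8]
grip_width: 0.579
t 49.75 gp [0.506 0.283 0.109] shift units [ 0.193 -0.016  1.942] turn units [-0.034  0.02  -0.008] F [ 0.595 -0.8   -2.794] w 49.5 J [ 0.051  0.48  -0.798  1.707  0.375  1.121 -0.727]
```

View pics/s12c.png

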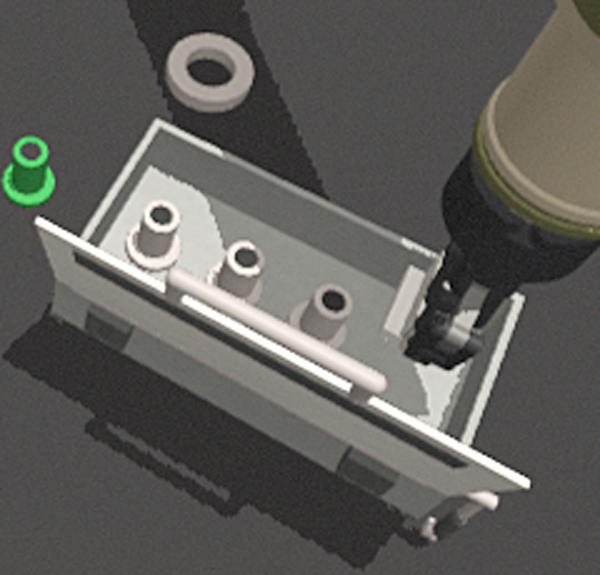

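The part hangs over the far end, clear of the third bushing. I'll shift it 6 mm toward the box's +y and lower it.

```bash

python3 -m crank '0.15 0 0 -0.03 0 0 45; 0.07 0 0.2 0 0 0 45; 0 0 0.3 0 0 0 45; 0 0 0.4 0 0 0 45; 0 0 0.4 0 0 0 45; 0 0 0.3 0 0 0 45; 0 0 0.1 0 0 0 45; 0 0 0 0 0 0 45; 0 0 0 0 0 0 45; 0 0 0 0 0 0 45' 50
python3 to.py 0.504 0.290 0.031 7.6
```

```text
clock: 50.8
position: [0.5048, 0.2924, 0.0882]
ee_rot: [0.659, 0.752, -0.001, 0.001]
ft_force: [-0.8, -0.5, -3.0]
grip_width: 0.583
t 50.8 gp [0.505 0.292 0.034] shift units [-0.052 -0.027  0.081] turn units [-0.004  0.02  -0.005] F [-0.799 -0.465 -3.002] w 49.8 J [-0.009  0.579 -0.748  1.749  0.461  0.999 -0.8  ]
```

```bash

python3 -m crank '0 0 0.06 0 0 0 45; 0 0 0.04 0 0 0 45; 0 0 0 0 0 0 64; 0 0 0 0 0 0 64; 0 0 0 0 0 0 64; 0 0 -0.3 0 0 0 64; 0 0 -0.6 0 0 0 64; 0 0 -0.8 0 0 0 64; 0 0 -0.8 0 0 0 64; 0 0 -0.8 0 0 0 64' 50
python3 -m crank '0 0 -0.8 0 0 0 50; 0 0 -0.8 0 0 0 50; 0 0 -0.8 0 0 0 50; 0 0 -0.6 0 0 0 50; 0 0 -0.4 0 0 0 50; 0 0 -0.2 0 0 0 50; 0 0 0 0 0 0 50; 0 0 0 0 0 0 50; 0 0 0 0 0 0 50; 0 0 0 0 0 0 50' 30
python3 - <<'E'
from h import *
np.set_printoptions(precision=4,suppress=True)
bx=np.array([.9912,.1323]); by=np.array([-.1323,.9912]); H=np.array([.6003,.212])
for n in("scene","top"):
    p,d=snap(n,n+"13"); W=cloud(n,d)
    m=(W[...,2]>.225)&(W[...,2]<.27)&(W[...,0]>.6)&(W[...,0]<.7)&(W[...,1]>.12)&(W[...,1]<.3)
    q=W[m]
    if len(q)>20:
        r=cv2.minAreaRect(q[:,:2].astype(np.float32)); l=np.c_[(q[:,:2]-H)@bx,(q[:,:2]-H)@by,q[:,2]]
        print(n,len(q),r,'loc',l.min(0),l.max(0),np.median(l,0))
cv2.imwrite("pics/s13c.png",cv2.resize(cv2.imread("pics/scene13.png")[200:430,340:580],None,fx=2.5,fy=2.5,interpolation=cv2.INTER_CUBIC))
E
python3 to.py 0.652 0.219 0.32 7.6
```

```text
clock: 51.8
position: [0.5039, 0.2927, 0.2224]
ee_rot: [0.659, 0.753, -0.002, 0.0]
ft_force: [0.4, 1.0, -0.3]
grip_width: 0.747
clock: 52.8
position: [0.5011, 0.2949, 0.3831]
ee_rot: [0.657, 0.754, 0.003, 0.003]
ft_force: [-0.5, -0.3, -0.3]
grip_width: 0.586
scene 866 ((0.6525503396987915, 0.21787597239017487), (0.011069748550653458, 0.10866935551166534), 7.280508041381836) loc [ 0.047  -0.0554  0.2261] [0.0582 0.0532 0.2515] [0.0545 0.0017 0.2481]
top 553 ((0.650528073310852, 0.21859686076641083), (0.014947785995900631, 0.10949259996414185), 7.145928859710693) loc [ 0.0428 -0.0549  0.2251] [0.0581 0.0546 0.251 ] [0.051  0.0004 0.2469]
t 52.9 gp [0.502 0.295 0.329] shift units [-2.396  3.462  0.257] turn units [ 0.06  -0.005  0.034] F [ 0.187 -0.583  0.827] w 50.2 J [ 0.079  0.31  -0.87   1.422  0.24   1.51  -0.642]
```

View pics/s13c.png

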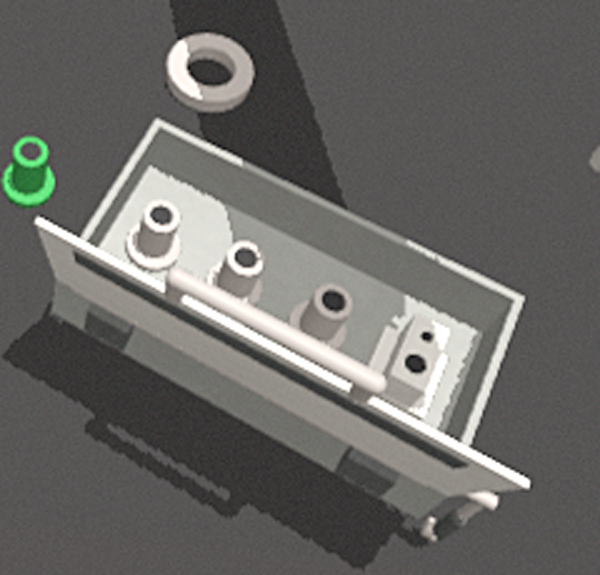

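All four parts stand upright in the box: bushings at crop (157,228), (243,268) and (330,305), the part at (412,370). The bar is at (0.652,0.219), z 0.245, which matches θ = 1.85. Next I'll grip it from above.

```bash

python3 -m crank '-0.3 0.45 0 0.05 0 0.03 50; -0.45 0.65 0 0 0 0 50; -0.45 0.65 0 0 0 0 50; -0.45 0.65 0 0 0 0 50; -0.4 0.6 0 0 0 0 50; -0.25 0.35 0.1 0 0 0 50; 0 0 0 0 0 0 50; 0 0 0 0 0 0 50; 0 0 0 0 0 0 40; 0 0 0 0 0 0 40' 30
python3 to.py 0.652 0.219 0.245 7.6
```

```text
clock: 53.9
position: [0.649, 0.2212, 0.3754]
ee_rot: [0.657, 0.754, -0.002, -0.001]
ft_force: [-0.4, -0.0, -0.1]
grip_width: 0.466
t 53.9 gp [0.649 0.221 0.321] shift units [-0.064  0.082  1.911] turn units [-0.031  0.003  0.036] F [-0.426 -0.027 -0.117] w 39.8 J [ 0.073  0.556 -0.771  1.118  0.375  1.606 -0.468]
```

```bash

python3 -m crank '-0.06 0.08 0.1 -0.03 0 0 40; 0 0 0.4 0 0 0 40; 0 0 0.4 0 0 0 40; 0 0 0.4 0 0 0 40; 0 0 0.3 0 0 0 40; 0 0 0 0 0 0 40; 0 0 0 0 0 0 40; 0 0 0 0 0 0 40; 0 0 0 0 0 0 40; 0 0 0 0 0 0 40' 30
python3 to.py 0.652 0.219 0.245 7.6
```

```text
clock: 54.9
position: [0.6514, 0.2218, 0.3135]
ee_rot: [0.655, 0.755, 0.003, 0.003]
ft_force: [-0.4, -0.1, -0.6]
grip_width: 0.466
t 54.9 gp [0.652 0.222 0.26 ] shift units [-0.072 -0.009  0.363] turn units [ 0.057 -0.002  0.067] F [-0.406 -0.055 -0.576] w 39.8 J [ 0.094  0.573 -0.767  1.229  0.391  1.478 -0.48 ]
```

```bash

python3 -m crank '-0.05 0 0.2 0.05 0 0.06 40; 0 0 0.3 0 0 0 40; 0 0 0 0 0 0 40; 0 0 0 0 0 0 5; 0 0 0 0 0 0 5; 0 0 0 0 0 0 5; 0 0 0 0 0 0 5; 0 0 0 0 0 0 5; 0 0 0 0 0 0 5; 0 0 0 0 0 0 5' 40
python3 arc.py
```

```text
clock: 55.9
position: [0.652, 0.2196, 0.2917]
ee_rot: [0.659, 0.752, 0.0, 0.0]
ft_force: [0.9, -0.1, -1.7]
grip_width: 0.098
t 55.9 gp [0.652  0.2196 0.2377] box x rel hinge 0.052227596182875244 lat 0.0006708345392299302 z 0.17565787217621773 r 0.1832577688953948 theta 1.8597978138123934 F [ 0.907  -0.0752 -1.7329] w 8.353216103492517 tz [ 0.0003  0.0003 -1.    ] ty [0.9912 0.1321 0.0004]
```

```bash

python3 -m crank '0 -0.42 -0.1 0 0 0 5; 0 -0.42 -0.06 0 0 0 5; 0 -0.43 -0.02 0 0 0 5; 0 -0.43 0.02 0 0 0 5; 0 -0.42 0.05 0 0 0 5; 0 -0.42 0.09 0 0 0 5; 0 -0.3 0.1 0 0 0 5; 0 0 0 0 0 0 5; 0 0 0 0 0 0 5; 0 0 0 0 0 0 5' 40
python3 arc.py
```

```text
clock: 56.9
position: [0.5392, 0.2048, 0.2925]
ee_rot: [0.659, 0.752, 0.006, 0.005]
ft_force: [0.7, 0.0, -1.5]
grip_width: 0.099
t 56.9 gp [0.54   0.2049 0.2385] box x rel hinge -0.06069689927716503 lat 0.0009589655337592113 z 0.17648116124666688 r 0.18662720556455414 theta 1.2395406312335824 F [ 0.7227  0.0087 -1.5189] w 8.445033132001443 tz [ 0.0151  0.003  -0.9999] ty [0.9914 0.1303 0.0154]
```

```bash

python3 -m crank '0 -0.4 0.16 0 0 0 5; 0 -0.38 0.19 0 0 0 5; 0 -0.36 0.23 0 0 0 5; 0 -0.34 0.26 0 0 0 5; 0 -0.32 0.29 0 0 0 5; 0 -0.29 0.31 0 0 0 5; 0 -0.2 0.26 0 0 0 5; 0 0 0 0 0 0 5; 0 0 0 0 0 0 5; 0 0 0 0 0 0 5' 40
python3 arc.py
python3 - <<'E'
from h import *
p,d=snap("scene","s14"); cv2.imwrite("pics/s14c.png",cv2.resize(p[180:430,340:580,::-1],None,fx=2.4,fy=2.4))
E
```

```text
clock: 57.9
position: [0.4496, 0.1931, 0.2265]
ee_rot: [0.66, 0.752, 0.005, 0.005]
ft_force: [-2.9, -1.1, 0.3]
grip_width: 0.098
t 57.9 gp [0.4504 0.1932 0.1725] box x rel hinge -0.15107573027364574 lat 0.0011950435527079556 z 0.11051017747300479 r 0.18718006197998327 theta 0.6315481826233313 F [-2.9377 -1.1405  0.2581] w 8.39244862001018 tz [ 0.0148  0.0011 -0.9999] ty [0.9914 0.1297 0.0148]
```

View pics/s14c.png

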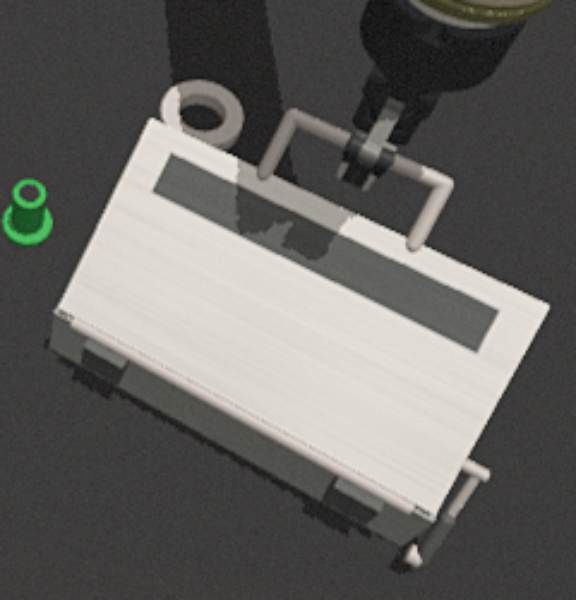

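The flap is about 0.65 rad open and the bar is firmly held at crop (370,150). Easing on.

```bash

python3 -m crank '0 -0.25 0.35 0 0 0 5; 0 -0.22 0.37 0 0 0 5; 0 -0.18 0.38 0 0 0 5; 0 -0.15 0.4 0 0 0 5; 0 -0.11 0.4 0 0 0 5; 0 -0.04 0.2 0 0 0 5; 0 0 0 0 0 0 5; 0 0 0 0 0 0 5; 0 0 0 0 0 0 5; 0 0 0 0 0 0 5' 40
python3 arc.py
```

```text
clock: 58.95
position: [0.4132, 0.1884, 0.1426]
ee_rot: [0.66, 0.751, 0.004, 0.004]
ft_force: [-4.5, -1.4, -0.1]
grip_width: 0.107
t 58.95 gp [0.4138 0.1884 0.0886] box x rel hinge -0.18795536135596602 lat 0.0012522256168975288 z 0.026578101240014432 r 0.18982521783992828 theta 0.14047509210602055 F [-4.5364 -1.3586 -0.0661] w 9.101941004538233 tz [ 0.0116 -0.0004 -0.9999] ty [0.9916 0.1288 0.0115]
```

```bash

python3 -m crank '0 -0.02 0.15 0 0 0 5; 0 -0.01 0.15 0 0 0 5; 0 0 0.15 0 0 0 5; 0 0 0.1 0 0 0 5; 0 0 0.1 0 0 0 5; 0 0 0 0 0 0 5; 0 0 0 0 0 0 5; 0 0 0 0 0 0 5; 0 0 0 0 0 0 5; 0 0 0 0 0 0 5' 40
python3 arc.py
python3 - <<'E'
from h import *
for n in("scene","top"):
    p,d=snap(n,n+"15"); W=cloud(n,d)
    bx=np.array([.9912,.1323]); by=np.array([-.1323,.9912]); C=np.array([.526,.202])
    l0=(W[...,:2]-C)@bx; l1=(W[...,:2]-C)@by
    for a,b in((-.07,-.05),(.04,.06)):
        m=(l0>a)&(l0<b)&(l1>-.12)&(l1<-.08)&(W[...,2]>.05); print(n,a,m.sum(),np.median(W[m][:,2]))
E
```

```text
clock: 59.95
position: [0.4105, 0.1881, 0.1172]
ee_rot: [0.66, 0.751, 0.001, 0.004]
ft_force: [-5.0, -0.9, -1.2]
grip_width: 0.097
t 59.95 gp [0.4109 0.188  0.0632] box x rel hinge -0.19093311504962104 lat 0.0012455454101135272 z 0.0011809935578118436 r 0.19093676746068428 theta 0.006185299478705037 F [-4.9881 -0.9027 -1.2044] w 8.322334246171804 tz [ 0.0078 -0.0028 -1.    ] ty [0.9917 0.1287 0.0073]
scene -0.07 213 0.07250100672835225
scene 0.04 272 0.06750473500250614
top -0.07 223 0.07118806038662462
top 0.04 213 0.06609594556974696
```

```bash

python3 -m crank '0 0 0.05 0 0 0 5; 0 0 0.05 0 0 0 5; 0 0 0.05 0 0 0 5; 0 0 0 0 0 0 5; 0 0 0 0 0 0 5; 0 0 0 0 0 0 5; 0 0 0 0 0 0 5; 0 0 0 0 0 0 5; 0 0 0 0 0 0 5; 0 0 0 0 0 0 5' 40
python3 arc.py
cat > flap.py <<'E'
from h import *
for n in("scene","top"):
  for tag in("0",None):
    d=np.load(n+"0.npy") if tag else camera(n)[1]; W=cloud(n,d)
    bx=np.array([.9912,.1323]); by=np.array([-.1323,.9912]); C=np.array([.526,.202])
    l0=(W[...,:2]-C)@bx; l1=(W[...,:2]-C)@by
    m=(l0>-.07)&(l0<.06)&(l1>-.12)&(l1<-.06)&(W[...,2]>.055)&(W[...,2]<.12)
    print(n,tag,m.sum(),'slope',-np.polyfit(l0[m],W[m][:,2],1)[0], 'z',np.median(W[m&(l0<-.05)][:,2]))
E
python3 flap.py
```

```text
clock: 61.05
position: [0.4103, 0.1881, 0.1112]
ee_rot: [0.66, 0.751, 0.001, 0.004]
ft_force: [-4.5, -1.4, -0.6]
grip_width: 0.102
t 61.05 gp [0.4107 0.1879 0.0572] box x rel hinge -0.19115298692816876 lat 0.0012388784489842722 z -0.004825256620076213 r 0.1912138789759003 theta -0.025237545057210597 F [-4.5053 -1.3745 -0.6496] w 8.724925021914348 tz [ 0.0074 -0.003  -1.    ] ty [0.9917 0.1287 0.007 ]
scene 0 2309 slope 0.0051897443811148285 z 0.0667316168591714
scene None 2321 slope 0.01840804201947295 z 0.06851275229694997
top 0 2106 slope 0.005961668012303927 z 0.06551821801464142
top None 2113 slope 0.018291772703601106 z 0.06728544537471592
```

Flap is about 0.013 rad from its original shut pose. Easing the last 2–3 mm down.

```bash

python3 -m crank '0 0 0.04 0 0 0 5; 0 0 0.04 0 0 0 5; 0 0 0 0 0 0 5; 0 0 0 0 0 0 5; 0 0 0 0 0 0 5; 0 0 0 0 0 0 5; 0 0 0 0 0 0 5; 0 0 0 0 0 0 5; 0 0 0 0 0 0 5; 0 0 0 0 0 0 5' 40
python3 arc.py; python3 flap.py
```

```text
clock: 62.15
position: [0.4102, 0.1882, 0.1085]
ee_rot: [0.66, 0.751, 0.001, 0.004]
ft_force: [-4.6, -1.3, -0.9]
grip_width: 0.1
t 62.15 gp [0.4106 0.188  0.0545] box x rel hinge -0.19122949642199258 lat 0.0012732632066367044 z -0.007509646013174054 r 0.19137689276673936 theta -0.03925016467357241 F [-4.5992 -1.2593 -0.9207] w 8.500693417740026 tz [ 0.0071 -0.0039 -1.    ] ty [0.9917 0.1287 0.0065]
scene 0 2309 slope 0.0051897443811148285 z 0.0667316168591714
scene None 2313 slope 0.005712379483536979 z 0.06691317569911992
top 0 2106 slope 0.005961668012303927 z 0.06551821801464142
top None 2114 slope 0.005247487710199735 z 0.0656336763995492
```

Fully shut: the slope and height match the initial shut readings. I'll open the fingers slowly and rise straight up.

```bash

python3 -m crank '0 0 0 0 0 0 12; 0 0 0 0 0 0 20; 0 0 0 0 0 0 28; 0 0 0 0 0 0 28; 0 0 0 0 0 0 28; 0 0 0 0 0 0 28; 0 0 -0.2 0 0 0 28; 0 0 -0.4 0 0 0 28; 0 0 -0.5 0 0 0 28; 0 0 -0.5 0 0 0 28' 40
python3 -m crank '0 0 -0.6 0 0 0 28; 0 0 -0.7 0 0 0 28; 0 0 -0.7 0 0 0 28; 0 0 -0.6 0 0 0 28; 0 0 -0.4 0 0 0 28; 0 0 -0.2 0 0 0 28; 0 0 0 0 0 0 28; 0 0 0 0 0 0 28; 0 0 0 0 0 0 28; 0 0 0 0 0 0 28' 40
python3 arc.py; python3 flap.py
python3 - <<'E'
from h import *
snap("scene","s16")
E
```

```text
clock: 63.25
position: [0.411, 0.1895, 0.1756]
ee_rot: [0.66, 0.751, 0.003, 0.004]
ft_force: [0.0, 0.9, 0.9]
grip_width: 0.327
clock: 64.25
position: [0.4079, 0.1911, 0.3126]
ee_rot: [0.658, 0.753, 0.004, 0.005]
ft_force: [0.3, 0.8, 0.1]
grip_width: 0.327
t 64.25 gp [0.4086 0.1911 0.2586] box x rel hinge -0.19274064232961058 lat 0.004679729716072632 z 0.19659963458228658 r 0.27531867267499216 theta 0.7953094572439716 F [0.2598 0.8137 0.0587] w 27.966861415189918 tz [ 0.013   0.0003 -0.9999] ty [0.991  0.1333 0.0129]
scene 0 2309 slope 0.0051897443811148285 z 0.0667316168591714
scene None 2315 slope 0.005520351007155629 z 0.06683269216361054
top 0 2106 slope 0.005961668012303927 z 0.06551821801464142
top None 2111 slope 0.005456123187262814 z 0.06565770419842654
```

View pics/s16.png

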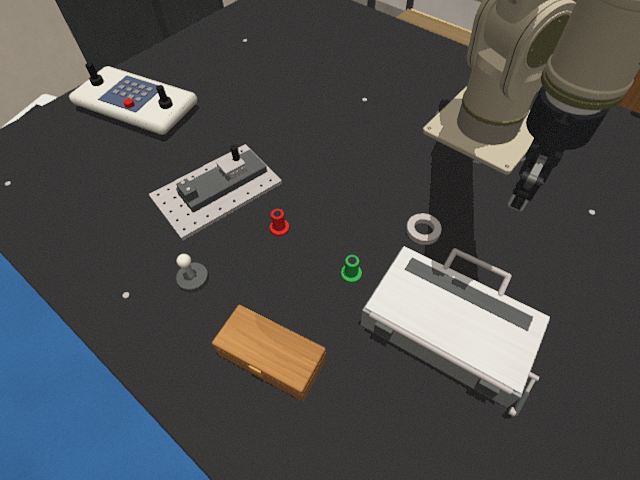

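The flap is shut, the gripper is well clear at (530,180), and the case (270,350), ball (187,268) and ring (424,229) have not moved. Handing in.

```bash
python3 -c "
from workcell import *
print(hand_in())"
```

```text
the job is handed in; nothing more can be done
None
```

I opened the flap by its bar until it stayed open, lowered the three grey bushings into the box, and freed the milled part by pulling the vise jaw about 34 mm and put it in too. One bushing had been knocked aside during the run, so I measured it again before picking it. I then eased the flap shut while holding the bar the whole way, and handed the job in at about 64 s.

- **Parts:** the last look before closing showed all four parts standing upright in the box, clear of each other.
- **Flap:** its slope and height after release match the first, shut pictures to within about 0.001 rad and 0.2 mm.
- **Bystanders:** the case, reference ball and ring gauge, and the red and green decoys, are at the same places in the last picture as in the first, judged by eye.
- **Disagreement:** the arm pose, taken at its nominal grip on the bar, read about -0.04 rad when the flap was shut. The bar had shifted a few millimetres in the pads, so I went by the cameras for the last few millimetres.
- **Not confirmed:** the final bushing may have dropped a few millimetres on release. `hand_in()` gives no verdict, so I can't say how the run was judged.

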